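# Load and prime the ink dock of a transfer-film printer

## Task

Load the film printer's ink: lock every ink canister standing on the bench into a free port of the ink dock (lugs into the slots, push down, quarter turn clockwise as far as it goes) and stand the waste flask upright, fully down, in the pump's drain cup. Only when all of these are in place, turn the pump's handwheel clockwise until its pointer lines up with the index post, and leave it there with everything still in place. Do not knock over the mug, the bottle or the spray can.

Things in the scene. Friction and masses are not known exactly. Their poses are not given: they have to be found in the camera images.
- canister0: ink canister, loose, 0.33 kg, upright; None if absent. Origin under its centre, z up. Black spigot 50 mm across, z 0-30 mm, foot chamfered 4 mm; two lugs on it, fore and aft along x, z 8-16 mm, 14 mm wide, 72 mm tip to tip; grey body 66 mm across, z 30-80 mm; on top a black flat grip bar along x (in line with the lugs), 60 mm long, 16 mm thick, z 80-117 mm. A half turn about z changes nothing
- canister1: ink canister, exactly like canister0; None if absent
- canister2: ink canister, exactly like canister0; None if absent
- dock: ink dock, fixed (place and yaw vary), grey and aluminium block 116 (x) by 340 mm (y), top 38 mm above the bench; three alike bayonet ports in a row along y, 105 mm apart. Each bore takes the spigot with 2.5 to 3 mm play all round and has two 21 mm wide slots along the dock's x for the lugs; 8 mm thick lips hold the lugs after the turn. Origin under its centre, z up
- port0 (a point): port at the dock's -y end; the point is on its axis 14 mm above the bench, axes as the dock: a locked canister's origin sits here within 1 to 2 mm. A spring plate (460 N/m) holds an unlocked canister about 10 mm higher, lugs in the slots, unable to turn. Any canister may go in any port
- port1 (a point): middle port, like port0. To lock: canister x along dock x (either way round), lower into the slots, push to 2 or 3 mm below this point (about 6 N beyond its weight; hard stop 4 mm below), turn clockwise seen from above a quarter turn to the stop (anticlockwise is blocked), let go: the spring lifts the lugs against the lips, bar now along dock y
- port2 (a point): port at the dock's +y end, like port0 and port1
- flask: waste flask, loose, 0.25 kg, upright on the bench: white round body with a heavy steel foot, 66 mm across, z 0-50 mm, foot edge chamfered 2 mm, shoulder sloping to z 60 mm, black round neck cap 34 mm across, z 60-100 mm. Origin under its centre, z up
- cup (a point): centre of the inner floor of the pump's steel drain cup, 6 mm above the bench; bore 72 mm across, 30 mm deep, rim 36 mm above the bench, 84 mm across outside. Fixed to the blue pump block, 137 mm along the pump's x from the wheel's axis
- axis (a point): centre of the pump's handwheel, on its upright axis, 110 mm above the bench at mid rim; axes are the pump's (fixed, place and yaw vary). Black rim of radius 75 mm (centre line), a 16 mm thick round bar; open between three 12 mm spokes 120 degrees apart, one of them at the pointer; hub 36 mm across; the pump block's top is 55 mm below mid rim
- wheel (a joint): turn of the handwheel in rad, growing clockwise seen from above. The pointer stands at minus this angle from the pump's x axis (anticlockwise positive), in line with the index at 4.712. Starts at 0 to 1.3; stops at -0.05 and 5.4, so only clockwise turning gets to the index. Stays where left; 0.15 N m of friction
- pointer (a point): outer tip of the steel pointer, a 12 mm wide tab sticking out of the rim at one spoke, 96 mm from the axis
- index (a point): top of the fixed steel index post beside the wheel, on the pump's y axis 108 mm from the wheel's axis, 12 mm wide, 90 mm above the bench (20 mm below mid rim)
- mug: white ceramic mug, 80 mm across, 90 mm tall; origin under its centre, z up. Bystander: keep it standing
- ink_bottle: closed white bottle, 60 mm across, 150 mm tall, with no lugs and no grip bar; origin under its centre, z up. Bystander: keep it standing
- spray_can: metal can, 60 mm across, 170 mm tall; origin under its centre, z up. Bystander: keep it standing

How it is judged:
On the way, in this order (a step that is already met when the one before it is completed fails the run):
1. every canister present is locked in a port and the waste flask stands in the drain cup (in any order), before the wheel comes to the index (((horizontal distance between canister0 and port0 below 0.005 m and z of canister0 in the frame of port0 between -0.008 and 0.004 m and angle between the x axis of canister0 and the y axis of port0, either way round below 0.25 rad and angle between canister0's own z axis and vertical below 0.12 rad) or (horizontal distance between canister0 and port1 below 0.005 m and z of canister0 in the frame of port1 between -0.008 and 0.004 m and angle between the x axis of canister0 and the y axis of port1, either way round below 0.25 rad and angle between canister0's own z axis and vertical below 0.12 rad) or (horizontal distance between canister0 and port2 below 0.005 m and z of canister0 in the frame of port2 between -0.008 and 0.004 m and angle between the x axis of canister0 and the y axis of port2, either way round below 0.25 rad and angle between canister0's own z axis and vertical below 0.12 rad)) and ((horizontal distance between canister1 and port0 below 0.005 m and z of canister1 in the frame of port0 between -0.008 and 0.004 m and angle between the x axis of canister1 and the y axis of port0, either way round below 0.25 rad and angle between canister1's own z axis and vertical below 0.12 rad) or (horizontal distance between canister1 and port1 below 0.005 m and z of canister1 in the frame of port1 between -0.008 and 0.004 m and angle between the x axis of canister1 and the y axis of port1, either way round below 0.25 rad and angle between canister1's own z axis and vertical below 0.12 rad) or (horizontal distance between canister1 and port2 below 0.005 m and z of canister1 in the frame of port2 between -0.008 and 0.004 m and angle between the x axis of canister1 and the y axis of port2, either way round below 0.25 rad and angle between canister1's own z axis and vertical below 0.12 rad)) and ((horizontal distance between canister2 and port0 below 0.005 m and z of canister2 in the frame of port0 between -0.008 and 0.004 m and angle between the x axis of canister2 and the y axis of port0, either way round below 0.25 rad and angle between canister2's own z axis and vertical below 0.12 rad) or (horizontal distance between canister2 and port1 below 0.005 m and z of canister2 in the frame of port1 between -0.008 and 0.004 m and angle between the x axis of canister2 and the y axis of port1, either way round below 0.25 rad and angle between canister2's own z axis and vertical below 0.12 rad) or (horizontal distance between canister2 and port2 below 0.005 m and z of canister2 in the frame of port2 between -0.008 and 0.004 m and angle between the x axis of canister2 and the y axis of port2, either way round below 0.25 rad and angle between canister2's own z axis and vertical below 0.12 rad)) and horizontal distance between flask and cup below 0.007 m and z of flask in the frame of cup below 0.005 m and angle between flask's own z axis and vertical below 0.12 rad), for 0.2 s.
2. the handwheel's pointer is at the index (value of joint wheel between 4.562 and 4.862 rad), for 0.2 s.
At the end, for the whole second after the job is handed in: Each canister within 5 mm of a port axis, at most 4 mm above its port point, bar along the row within 0.25 rad; flask within 7 mm of the cup centre, at most 5 mm above its floor; all of them upright within 0.12 rad; wheel joint 4.712 within 0.15 rad; all at rest (all of step 1 and all of step 2 and linear speed of each of canister0, canister1, canister2, flask below 0.02 m/s and velocity of joint wheel between -0.05 and 0.05 rad/s); the robot touches nothing.
It fails at once if the mug is knocked over (angle between mug's own z axis and vertical above 0.6 rad).
It fails at once if the ink bottle is knocked over (angle between ink_bottle's own z axis and vertical above 0.6 rad).
It fails at once if the spray can is knocked over (angle between spray_can's own z axis and vertical above 0.6 rad).
Of canister0, canister1, canister2 only 2 to 3 are there at a start; the rules pass over those that are not, and their reading is None.
At some moment in a run one of flask may be knocked a few centimetres aside while the robot is not near it.
Once in a run the grip may slacken for a moment while it holds something.
It also fails if it takes over 210 s, if anything falls off the work surface, if the arm or the gripper's body presses on something with over 40 N, if the wrist force passes 120 N, or if a joint passes its speed limit or range.

## Robot

A 6-joint arm with a two-finger parallel gripper is mounted at the origin on the work surface. World frame = base frame: x ahead of the robot, y to its left, z up, the work surface at z = 0. Lengths are in m, angles in rad, forces in N, time in s.
With the tool pointing down it reaches from about 0.225 to 0.725 m from the base axis. Payload 3.1 kg.
Tool frame: the origin (TCP) lies at the very end of the fingers, on their centre line; the grasp point (between the pads) lies ctrl.pinch_z behind it (ctrl.pinch_z is the distance from the TCP to the grasp point, in m); z points along the fingers, y is the direction in which the jaws open and shut (so a half turn about z gives the same grasp; the last joint's range is limited). The gripper opens to 85 mm and grips with 20 to 120 N. Pads are 22 mm wide; open, the fingers measure 114 mm over their backs; the gripper's body (76 mm by 85 mm) begins 54 mm behind the grasp point. The pads swing forward as they close: fully open they stand 13 mm farther back than shut.
Start: joints at [-1.474, 0.048, 0.099, 1.622, 0, 1.443], TCP at [0.117, -0.512, 0.231] pointing down, gripper open.
Joint ranges: [-2.91, 2.91], [-0.99, 1.94], [-1.21, 1.42], [-2.12, 2.29], [-1.49, 1.47], [-3.14, 3.14]. Speed limits (rad/s): [2.79, 2.79, 3.14, 3.14, 3.14, 3.14].

## Interface

Orientations are given as a unit quaternion [x, y, z, w].
In Python, from cell import ctrl, eyes, job, spotter gives the robot as it stands.
- The arm moves only by the shell command python3 -m inch 'ROWS' [FORCE]. ROWS is JSON, a list that holds one entry, the list of rows, each a list of 7 numbers: the closure, from -1 (fully open) to 1 (shut), so that 0 is half open, then the shift along the tool's x, y, z in mm, then the turn, a rotation vector about the tool's x, y, z in rad. A call has 1 to 12 rows; each row is the pose to reach, as a shift and turn from the pose commanded when the call began, along the tool's axes at that moment; what a row does not reach only later rows make up. A row lasts 1/12 s, in which the tool goes at most 41.7 mm and 7.16 degrees, less where a joint would pass 70% of its speed; a pose out of reach is approached as far as the arm can. A call with a gripper value outside its range is refused whole. The fingers move at their own pace and stop on an object; FORCE is the grip in N (left out, the last holds). Time passes only in rows, so rows that repeat a pose let the fingers close. It gives the time, the measured TCP pose, the force and the opening at its end, in the units of the state.
- ctrl.get_state(): the state, without advancing time (a new reading comes with each control period).
- eyes.grab_frame(name): name is "scene" or "top" or "wrist"; returns a dict with "color" (420x560x3 uint8, red, green, blue), "range_z" (420x560 float32, m along the optical axis (not along the pixel's ray), 0 where there is no reading), "fov_y" (degrees; the focal length in pixels is half the picture's height over the tangent of half this angle, whatever the lens; pixels are square), "cx", "cy" (the principal point, pixels), "rvec" (rotation vector, rad) and "tvec" (3), from world to camera coordinates, as OpenCV has them. Camera axes: x right, y down, z forward; pixel columns grow to the right and rows downward; lengths in m; the calibration is good to about 2 mm. The wrist camera is an equidistant fisheye: a pixel r from the principal point sees the ray r / f radians off the axis. A picture is of the moment at which its call begins.
- job.sign_off(): hands the job in, once; it reports no verdict.
Trained networks look in a picture, given as the dict that the camera call returned (one of the last four; its "shot" number tells which), for a name from the list of things; names that differ only in an ending like _2 or _b are one class to them, and where a whole thing is asked for, a point or a joint stands for the part that bears it (a point fixed in the world has none). Each returns a list of dicts, best first, with "score" (0 to 1); they miss things now and then, are a little off and sometimes report something else, mostly with a low value. They report only what shows in the picture. A call takes as long as a camera call.
- spotter.search_frame(picture, label): "point" ([x, y, z] in m, in the coordinates of the camera as it stood for that picture, good to about 4 mm: the middle of the surface that is visible of it).
- spotter.regions_of(picture, label): "region" (420x560 bool, what is visible of it).
The state is a dict: "clock": time; "joint_positions": joint angles; "dq": joint speeds; "joint_torque": joint torques, N m; "ee_pos": TCP position; "eef_rot": TCP orientation; "force": force on the tool from outside, world axes, zero at the start; "ft_torque": the same for the moment, N m; "finger_gap": finger opening in m.
Only numpy, scipy, OpenCV 4.12 (cv2) and the standard library are available. Lean on these libraries where they do the work, as an engineer would, in place of code of your own. Each camera call takes 0.05 s, during which the arm holds its last target.

## Working session

There is one attempt and no reset: what is moved stays moved. The work goes in short steps, Python scripts to look and compute and a shell command to move; the robot and the scene stay as the last step left them, time stands still between calls to the robot, and variables do not carry over. Pictures are saved under pics/ and viewed, and the job is handed in when it is done.

```bash
ls; mkdir -p pics
cat > h.py <<'E'
import numpy as np, cv2
from scipy.spatial.transform import Rotation as R
from cell import ctrl, eyes, job, spotter
def grab(n,save=None):
    f=eyes.grab_frame(n)
    if save: cv2.imwrite('pics/'+save+'.png',f['color'][:,:,::-1])
    return f
def foc(f): return 210/np.tan(np.radians(f['fov_y'])/2)
def c2w(f,p):
    M=R.from_rotvec(np.ravel(f['rvec'])).as_matrix()
    return (np.atleast_2d(p)-np.ravel(f['tvec']))@M
def w2c(f,p):
    M=R.from_rotvec(np.ravel(f['rvec'])).as_matrix()
    return np.atleast_2d(p)@M.T+np.ravel(f['tvec'])
def cloud(f,wrist=False):
    """world xyz per pixel, 420x560x3, nan where none"""
    v,u=np.mgrid[0:420,0:560].astype(float); F=foc(f)
    x=(u-f['cx'])/F; y=(v-f['cy'])/F
    z=f['range_z'].astype(float).copy(); z[z<=0]=np.nan
    if wrist:
        r=np.hypot(x,y); k=np.where(r>1e-6,np.tan(np.minimum(r,1.5))/np.maximum(r,1e-6),1); x=x*k;y=y*k
    P=np.stack([x*z,y*z,z],-1)
    return c2w(f,P.reshape(-1,3)).reshape(420,560,3)
def st():
    s=ctrl.get_state()
    Rm=R.from_quat(s['eef_rot'])
    print('t',s['clock'],'p',np.round(s['ee_pos'],4),'xaxis',np.round(Rm.as_matrix()[:,0],3),'z',np.round(Rm.as_matrix()[:,2],3),'F',np.round(s['force'],1),'gap',round(s['finger_gap'],4),'q',np.round(s['joint_positions'],2))
    return s
E
python3 - <<'E'
from h import *
st(); print(ctrl.pinch_z)
for n in ['scene','top']:
    f=grab(n,n+'0'); print(n,f['fov_y'],f['cx'],f['cy'])
    C=cloud(f); np.save(n+'0.npy',C)
    for l in ['canister0','dock','flask','wheel','pointer','index','cup','mug','ink_bottle','spray_can']:
        for d in spotter.search_frame(f,l)[:4]:
            print(l,round(d['score'],2),np.round(c2w(f,d['point'])[0],3))
E
```

```text
pics
t 0.0 p [ 0.117  -0.5112  0.2301] xaxis [0.975 0.223 0.   ] z [-0.     0.002 -1.   ] F [ 0.5  0.3 -0.5] gap 0.0855 q [-1.47  0.05  0.1   1.62  0.    1.44]
0.0187
scene 51.23352225220724 278.49676399729344 211.4301114000695
canister0 0.83 [0.5   0.328 0.069]
canister0 0.69 [0.451 0.199 0.075]
canister0 0.62 [0.473 0.055 0.073]
dock 0.89 [0.627 0.02  0.035]
flask 0.56 [ 0.496 -0.065  0.052]
wheel 0.81 [ 0.496 -0.293  0.113]
pointer 0.71 [ 0.493 -0.291  0.112]
index 0.59 [ 0.528 -0.284  0.051]
index 0.25 [0.455 0.198 0.075]
cup 0.89 [ 0.53  -0.281  0.053]
mug 0.66 [0.59  0.523 0.12 ]
mug 0.65 [0.672 0.402 0.053]
mug 0.47 [ 0.786 -0.173  0.087]
ink_bottle 0.56 [ 0.784 -0.176  0.087]
ink_bottle 0.43 [0.473 0.056 0.076]
spray_can 0.56 [0.591 0.518 0.122]
top 48.140643961291985 284.06528731891717 221.3773762126557
canister0 0.84 [0.438 0.19  0.092]
canister0 0.83 [0.48  0.324 0.08 ]
canister0 0.69 [0.455 0.051 0.116]
dock 0.92 [0.621 0.011 0.042]
flask 0.93 [ 0.48  -0.071  0.054]
wheel 0.71 [ 0.487 -0.295  0.117]
pointer 0.81 [ 0.487 -0.299  0.115]
index 0.72 [0.619 0.012 0.04 ]
index 0.65 [ 0.508 -0.299  0.056]
cup 0.6 [ 0.502 -0.297  0.058]
mug 0.64 [0.663 0.404 0.035]
ink_bottle 0.91 [ 0.764 -0.18   0.1  ]
spray_can 0.91 [0.564 0.51  0.163]
```

View pics/top0.png

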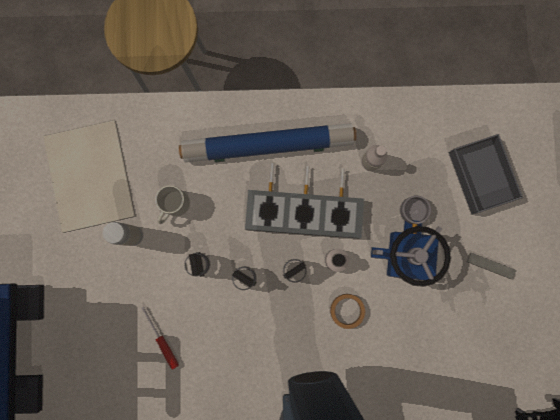

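View pics/scene0.png

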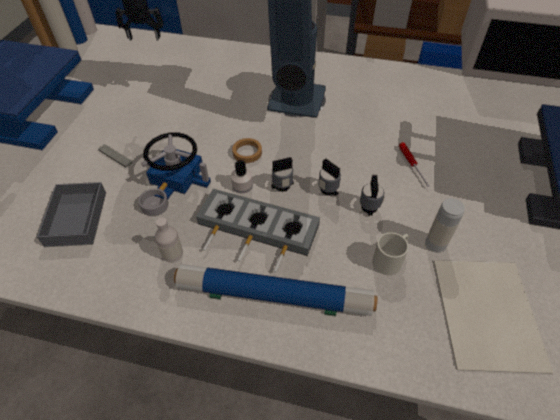

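The top view shows three canisters at (197,263), (244,277) and (294,270), the flask at (337,259), the dock at (305,213), the cup at (416,208) and the wheel at (418,256). The index post is to its left at (380,254). I'll measure these geometrically next.

```bash
cat >> h.py <<'E'
def near(C,c,r,z0,z1):
    P=C.reshape(-1,3); P=P[~np.isnan(P[:,0])]
    return P[(np.hypot(P[:,0]-c[0],P[:,1]-c[1])<r)&(P[:,2]>z0)&(P[:,2]<z1)]
def rect(P):
    return cv2.minAreaRect((P[:,:2]*1000).astype(np.float32))
def circ(P):
    A=np.c_[2*P[:,:2],np.ones(len(P))]; s=np.linalg.lstsq(A,(P[:,:2]**2).sum(1),rcond=None)[0]
    return s[:2],np.sqrt(s[2]+s[0]**2+s[1]**2)
E
python3 - <<'E'
from h import *
for n in ['top','scene']:
    C=np.load(n+'0.npy'); print(n)
    for c in [(.485,.324),(.445,.193),(.46,.051)]:
        P=near(C,c,.06,.105,.13); print('bar',len(P),P.mean(0).round(4) if len(P) else '',rect(P) if len(P) else '')
        P=near(C,c,.06,.07,.09);  print('  body',len(P),P[:,2].mean().round(4) if len(P) else '',rect(P) if len(P) else '')
    P=near(C,(.48,-.07),.05,.09,.11); print('flask cap',len(P),P.mean(0))
    P=near(C,(.62,.01),.2,.03,.05);print('dock',len(P),rect(P),np.median(P[:,2]))
    P=near(C,(.49,-.295),.11,.095,.13);print('wheel',len(P),rect(P),P[:,2].mean())
    r=np.hypot(*(P[:,:2]-P[:,:2].mean(0)).T); print(circ(P[(r>.06)&(r<.09)]))
    P=near(C,(.625,-.29),.055,.028,.045);print('cup',len(P),rect(P))
    P=near(C,(.62,-.29),.055,.0,.015);print('cupfloor',len(P),P.mean(0) if len(P) else '')
    P=near(C,(.49,-.19),.03,.08,.1);print('index',len(P),P.mean(0) if len(P) else '')
    for nme,c in [('mug',(.67,.4)),('bot',(.765,-.18)),('can',(.564,.51))]:
        P=near(C,c,.07,.03,.2);print(nme,rect(P),P[:,2].max())
f=grab('top'); x=cv2.resize(f['color'][185:300,170:460,::-1],None,fx=2.75,fy=2.75,interpolation=3); cv2.imwrite('pics/top0z.png',x)
E
```

```text
top
bar 146 [0.4794 0.3267 0.1163] ((479.3700256347656, 327.24542236328125), (59.49869155883789, 17.295902252197266), 8.954957008361816)
  body 90 0.0787 ((480.3002014160156, 327.31671142578125), (63.553409576416016, 63.16676330566406), 45.67877197265625)
bar 136 [0.4378 0.1947 0.1167] ((437.70245361328125, 194.94577026367188), (59.6256103515625, 16.191696166992188), 56.02330780029297)
  body 85 0.0776 ((437.52972412109375, 193.8080291748047), (61.746925354003906, 61.4215087890625), 88.30042266845703)
bar 132 [0.455  0.0513 0.1168] ((454.702392578125, 51.36662292480469), (15.955839157104492, 58.719547271728516), 31.850868225097656)
  body 91 0.0787 ((454.49212646484375, 50.76057434082031), (61.66824722290039, 64.0826416015625), 88.3836898803711)
flask cap 120 [ 0.48100073 -0.07248613  0.09993242]
dock 3993 ((632.5365600585938, -2.954681396484375), (360.14312744140625, 330.0691833496094), 51.59768295288086) 0.03798976093356292
wheel 1436 ((485.433837890625, -292.4874267578125), (161.7509002685547, 163.92230224609375), 88.46952819824219) 0.11621178831351836
(array([ 0.48611268, -0.2917
[... 1634 characters left out ...]
87139892578125), 5.976282596588135) 0.11318494646692047
(array([ 0.49058542, -0.29187631]), np.float64(0.0746056726745798))
cup 151 ((622.7021484375, -309.1885986328125), (82.67672729492188, 79.5423812866211), 36.29790496826172)
cupfloor 375 [ 0.6164653  -0.30126337  0.00549756]
index 25 [ 0.50130782 -0.18514002  0.08662447]
mug ((656.712646484375, 396.47314453125), (96.21991729736328, 79.44852447509766), 1.2839999198913574) 0.09251472861983208
bot ((779.2450561523438, -184.3822784423828), (48.767425537109375, 59.962181091308594), 40.26004409790039) 0.15172301114714676
can ((570.062255859375, 523.6906127929688), (60.97525405883789, 58.666404724121094), 21.326936721801758) 0.17219815758057788
```

View pics/top0z.png

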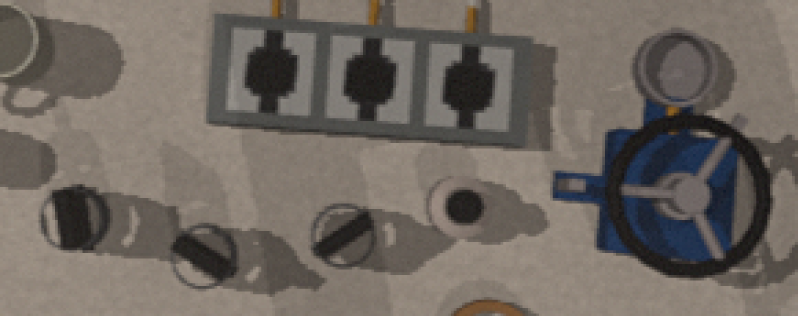

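```bash
cat >> h.py <<'E'
def ray_plane(f,uv,z):
    F=foc(f); uv=np.atleast_2d(uv); d=np.c_[(uv[:,0]-f['cx'])/F,(uv[:,1]-f['cy'])/F,np.ones(len(uv))]
    o=c2w(f,[0,0,0])[0]; w=c2w(f,d)-o; k=(z-o[2])/w[:,2]; return o+w*k[:,None]
E
python3 - <<'E'
from h import *
for n in ['top','scene']:
    f=grab(n); C=cloud(f)
    m=((C[...,2]>.03)&(C[...,2]<.046)&(np.hypot(C[...,0]-.62,C[...,1]-.01)<.2)).astype(np.uint8)
    k,L,S,ce=cv2.connectedComponentsWithStats(m); i=1+np.argmax(S[1:,4]); P=C[L==i]
    r=rect(P); print(n,'dock',S[i],r,np.median(P[:,2]))
    # dark openings
    filled=cv2.drawContours(np.zeros_like(m),[np.int32(cv2.boxPoints(cv2.minAreaRect(np.argwhere(L==i)[:,::-1].astype(np.float32))))],-1,1,-1)
    g=f['color'].max(2); dk=((g<60)&(filled>0)).astype(np.uint8)
    k,L,S,ce=cv2.connectedComponentsWithStats(dk)
    for j in range(1,k):
        if S[j,4]>60: 
            uv=np.argwhere(L==j)[:,::-1]; Q=ray_plane(f,uv,.038); b=cv2.minAreaRect((Q[:,:2]*1000).astype(np.float32)); print(' hole',S[j,4],ce[j].round(1),ray_plane(f,ce[j],.038)[0].round(4),np.round(b[0],1),np.round(b[1],1),round(b[2],1))
    # cup: rim points
    P=near(C,(.62,-.305),.06,.028,.044)
    print('cup rim',len(P),circ(P))
    P=near(C,(.62,-.305),.045,-.002,.012);print('floor',rect(P))
    P=near(C,(.50,-.186),.025,.08,.1);print('idx',rect(P))
    P=near(C,(.486,-.292),.11,.1,.125); c,_=circ(P[np.hypot(*(P[:,:2]-[.486,-.292]).T)>.062]); d=P[:,:2]-c
    rr=np.hypot(*d.T); a=np.degrees(np.arctan2(d[:,1],d[:,0]))
    s=(rr>.025)&(rr<.06); print('wheel c',c,'spokes',np.histogram(a[s],bins=36,range=(-180,180))[0]); s=rr>.085; print('ptr',np.sort(a[s]).round(0), rr.max())
    P=near(C,(.486,-.292),.14,.045,.062); print('block',rect(P),len(P))
E
```

```text
top dock [ 245  190  120   48 3458] ((618.8508911132812, 16.9781494140625), (340.087158203125, 118.58500671386719), 84.01873016357422) 0.038316861682464766
 hole 349 [268.3 210.8] [0.6286 0.1224 0.038 ] [629.4 122.5] [50.2 86.4] 80.4
 hole 348 [304.  213.3] [0.6182 0.0187 0.038 ] [617.8  18.6] [50.2 86.4] 81.2
 hole 342 [339.8 216. ] [ 0.6075 -0.0853  0.038 ] [607.1 -85.4] [49.8 88.2] 80.7
cup rim 206 (array([ 0.62016677, -0.31003493]), np.float64(0.03919089963341429))
floor ((618.7163696289062, -303.7658996582031), (86.2770767211914, 84.00404357910156), 72.39476776123047)
idx ((499.4283447265625, -185.34744262695312), (16.291160583496094, 11.278726577758789), 87.76237487792969)
wheel c [ 0.48661017 -0.29209184] spokes [ 0 21 32  6  0  0  0  0  0  0  0  0  0 17 38  3  0  0  0  0  0  0  0  0
  0 12 33 13  0  0  0  0  0  0  0  0]
ptr [-42. -41. -40. -40. -39. -38. -38. -38. -37. -37. -37. -36. -35. -35.
 -35. -34. -34. -34. -34. -34. -34.] 0.09653625726312785
block ((489.1213073730469, -268.1355285644531), (182.02867126464844, 129.53533935546875), 82.48944091796875) 1232
scene dock [ 1
[... 460 characters left out ...]
.7
cup rim 202 (array([ 0.61891893, -0.30880662]), np.float64(0.04031073991871706))
floor ((622.9222412109375, -304.9219665527344), (79.7364730834961, 86.25252532958984), 11.635146141052246)
idx ((500.01397705078125, -185.37301635742188), (16.728315353393555, 12.950876235961914), 72.95503234863281)
wheel c [ 0.49002547 -0.29171814] spokes [ 0  7 18  1  0  0  0  0  0  0  0  0  0 12 32  2  0  0  0  0  0  0  0  0
  0  4 32  7  0  0  0  0  0  0  0  0]
ptr [-171.  -44.  -43.  -43.  -41.  -39.  -38.  -37.  -36.  -36.  -36.  -36.
  -36.  -36.  -35.  -35.  -35.  -34.  -34.] 0.09373430851771922
block ((490.801513671875, -267.92822265625), (183.1475372314453, 131.0535125732422), 82.22136688232422) 707
```

```bash
cat >> h.py <<'E'
def go(x,y,z,psi):
    """print shift(mm)+rotvec to reach TCP x,y,z pointing down with tool-x yaw psi (deg)"""
    s=ctrl.get_state(); Rm=R.from_quat(s['eef_rot']); p=np.array(s['ee_pos'])
    a=np.radians(psi); X=np.array([np.cos(a),np.sin(a),0]);Z=np.array([0,0,-1.]);T=R.from_matrix(np.c_[X,np.cross(Z,X),Z])
    print('shift',np.round(Rm.inv().apply(np.array([x,y,z])-p)*1000,1),'rot',np.round((Rm.inv()*T).as_rotvec(),3))
def yaw():
    s=ctrl.get_state(); X=R.from_quat(s['eef_rot']).as_matrix()[:,0]; return np.degrees(np.arctan2(X[1],X[0]))
E
python3 -c "
from h import *
go(.482,-.072,.2,172)"
```

```text
shift [ 453.8 -347.4   31.3] rot [ 0.     0.    -2.777]
```

```bash
python3 -m inch '[[[-1,454,-347,0,0,0,-2.777],[-1,454,-347,0,0,0,-2.777],[-1,454,-347,0,0,0,-2.777],[-1,454,-347,0,0,0,-2.777],[-1,454,-347,0,0,0,-2.777],[-1,454,-347,0,0,0,-2.777],[-1,454,-347,0,0,0,-2.777],[-1,454,-347,0,0,0,-2.777],[-1,454,-347,0,0,0,-2.777],[-1,454,-347,0,0,0,-2.777],[-1,454,-347,0,0,0,-2.777],[-1,454,-347,0,0,0,-2.777]]]' 40; python3 -c "
from h import *
st();go(.482,-.072,.2,172)"
```

```text
clock: 2.25
ee_pos: [0.4376, -0.1253, 0.2316]
eef_rot: [0.648, 0.761, 0.0, 0.001]
force: [0.7, -0.7, -0.0]
finger_gap: 0.0853
t 2.25 p [ 0.4376 -0.1253  0.2316] xaxis [-0.16   0.987 -0.001] z [ 0.001 -0.001 -1.   ] F [ 0.7 -0.7 -0. ] gap 0.0853 q [-0.43 -0.13 -0.08  1.63 -0.    0.98]
shift [45.6 52.3 31.7] rot [ 0.000e+00  1.000e-03 -1.271e+00]
```

```bash
python3 -m inch '[[[-1,45.6,52.3,31,0,0,-1.271],[-1,45.6,52.3,31,0,0,-1.271],[-1,45.6,52.3,31,0,0,-1.271],[-1,45.6,52.3,31,0,0,-1.271],[-1,45.6,52.3,31,0,0,-1.271],[-1,45.6,52.3,31,0,0,-1.271],[-1,45.6,52.3,31,0,0,-1.271],[-1,45.6,52.3,31,0,0,-1.271],[-1,45.6,52.3,31,0,0,-1.271],[-1,45.6,52.3,31,0,0,-1.271],[-1,45.6,52.3,31,0,0,-1.271],[-1,45.6,52.3,31,0,0,-1.271]]]' 40; python3 -c "
from h import *
f=grab('wrist','w1'); print(f['fov_y'],f['cx'],f['cy'])
C=cloud(f,True); np.save('w1.npy',C)
for l in ['flask','dock']:
  for d in spotter.search_frame(f,l)[:2]: print(l,d['score'],c2w(f,d['point']))
P=near(C,(.482,-.072),.05,.09,.11); print(P.mean(0),len(P)); print(circ(near(C,(.482,-.072),.05,.062,.09)))
t=grab('top'); Ct=cloud(t); print(near(Ct,(.482,-.072),.03,.09,.11).mean(0))
st();go(.482,-.072,.12,172)"
```

```text
clock: 3.25
ee_pos: [0.4813, -0.0742, 0.2004]
eef_rot: [0.074, 0.997, -0.0, 0.0]
force: [0.3, 0.2, -0.7]
finger_gap: 0.0854
65.70646984690485 284.4479045074281 207.23081535588986
flask 0.7 [[ 0.46924353 -0.06984823  0.05975826]]
dock 0.71 [[ 0.59157914 -0.02459039  0.0345141 ]]
dock 0.38 [[ 0.47718825 -0.28114808  0.11267091]]
[ 0.47638714 -0.07342857  0.10031163] 1453
(array([ 0.47824273, -0.07352744]), np.float64(0.01702566155048308))
[ 0.46682079 -0.06454377  0.10145533]
t 3.45 p [ 0.4813 -0.0742  0.2003] xaxis [-0.989  0.147 -0.   ] z [ 0.  0. -1.] F [-0.2  0.5 -0.1] gap 0.0851 q [-0.29 -0.06 -0.07  1.56  0.   -0.14]
shift [-0.4  2.2 80.3] rot [ 0.     0.    -0.008]
```

View pics/w1.png

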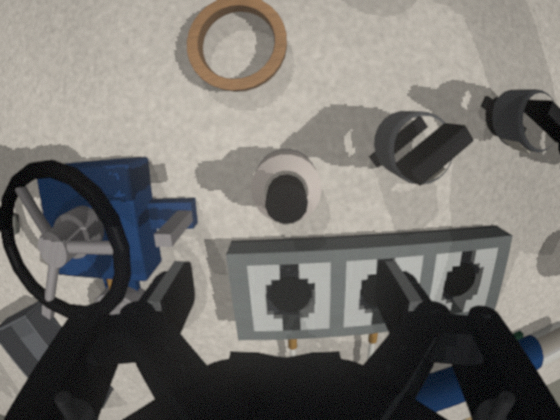

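```bash
python3 -c "
from h import *
C=np.load('w1.npy'); T=np.load('top0.npy')
for c in (C,T):
  P=near(c,(.48,-.072),.03,.097,.104); print(len(P),rect(P),P[:,2].mean())
  P=near(c,(.455,.0514),.05,.112,.12); print(len(P),rect(P),P[:,2].mean())
  P=near(c,(.486,-.292),.11,.1,.125); print(circ(P[np.hypot(*(P[:,:2]-[.486,-.292]).T)>.062]))
  P=near(c,(.5,-.186),.025,.08,.1); print('idx',rect(P))
f=grab('wrist'); print(c2w(f,[0,0,0]))
"
```

```text
1385 ((477.5699462890625, -73.4778823852539), (32.73716354370117, 32.99885177612305), 22.91575050354004) 0.10064537966210886
1514 ((451.43878173828125, 50.32755661010742), (16.71389389038086, 60.03801727294922), 31.479833602905273) 0.11723536641815521
(array([ 0.48260055, -0.28975229]), np.float64(0.0738027158760724))
idx ((496.44244384765625, -186.44944763183594), (17.18985939025879, 13.06434154510498), 81.12361907958984)
88 ((481.7055358886719, -72.40369415283203), (30.471511840820312, 30.272369384765625), 88.43415832519531) 0.10051788925912448
121 ((454.702392578125, 51.36662292480469), (15.955839157104492, 58.719547271728516), 31.850868225097656) 0.11670477658731758
(array([ 0.48656996, -0.29212996]), np.float64(0.07452244081596486))
idx ((499.3551330566406, -185.58993530273438), (14.702220916748047, 11.123820304870605), 87.9369888305664)
[[ 0.40716053 -0.06446767  0.343597  ]]
```

```bash
python3 -m inch '[[[-1,1,1,40,0,0,0],[-1,1,1,80,0,0,0],[-1,1,1,115,0,0,0],[-1,1,1,137,0,0,0],[-1,1,1,137,0,0,0],[-1,1,1,137,0,0,0]]]' 40; python3 -m inch '[[[1,0,0,0,0,0,0],[1,0,0,0,0,0,0],[1,0,0,0,0,0,0],[1,0,0,0,0,0,0],[1,0,0,0,0,0,0],[1,0,0,0,0,0,0],[1,0,0,0,0,0,0],[1,0,0,0,0,0,0],[1,0,0,-6,0,0,0],[1,0,0,-40,0,0,0],[1,0,0,-80,0,0,0],[1,0,0,-100,0,0,0]]]' 40;  python3 -c "
from h import *
st();go(.620,-.310,.16,172);f=grab('scene','s1')
for d in spotter.search_frame(f,'flask')[:2]: print(d['score'],c2w(f,d['point']))
"
```

```text
clock: 4.0
ee_pos: [0.479, -0.0726, 0.0621]
eef_rot: [0.073, 0.997, 0.0, -0.002]
force: [0.8, -0.3, 0.9]
finger_gap: 0.0855
clock: 5.0
ee_pos: [0.481, -0.0733, 0.1665]
eef_rot: [0.073, 0.997, -0.0, 0.001]
force: [1.6, -0.7, -1.6]
finger_gap: 0.0326
t 5.0 p [ 0.481  -0.0733  0.1665] xaxis [-0.989  0.145 -0.003] z [ 0.002 -0.001 -1.   ] F [ 1.6 -0.7 -1.6] gap 0.0326 q [-0.29 -0.06 -0.14  1.49 -0.   -0.14]
shift [-171.9 -214.     7.1] rot [-0.001  0.003 -0.006]
0.59 [[0.63440745 0.02186319 0.0335593 ]]
```

View pics/s1.png

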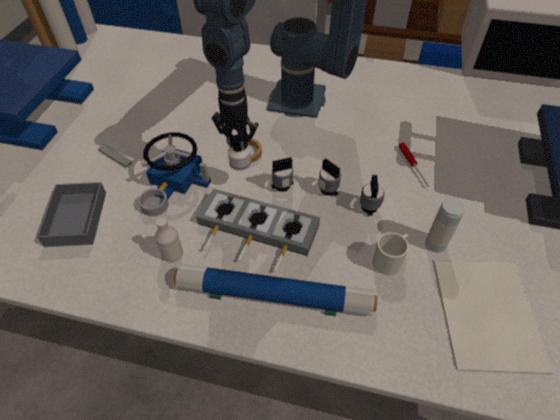

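```bash
python3 -m inch '[[[1,0,0,-30,0,0,0],[1,0,0,-36,0,0,0],[1,-30,-37,-36,0,0,0],[1,-60,-75,-36,0,0,0],[1,-85,-106,-36,0,0,0],[1,-110,-137,-36,0,0,0],[1,-140,-174,-36,0,0,0],[1,-160,-199,-36,0,0,0],[1,-172,-214,-36,0,0,0],[1,-172,-214,-36,0,0,0],[1,-172,-214,-36,0,0,0]]]' 40;  python3 -c "
from h import *
s=st();go(.620,-.310,.16,172)
for n in ['scene','top','wrist']:
  f=grab(n,n+'2'); C=cloud(f,n=='wrist'); np.save(n+'2.npy',C)
  P=near(C,s['ee_pos'],.045,.143,.18); print(n,len(P)); print(circ(P), P.mean(0))
"
```

```text
clock: 6.02
ee_pos: [0.619, -0.3109, 0.1948]
eef_rot: [0.074, 0.997, 0.001, -0.002]
force: [-0.2, 0.4, -3.0]
finger_gap: 0.0328
t 6.0167 p [ 0.619  -0.3109  0.1948] xaxis [-0.989  0.147  0.005] z [-0.005  0.003 -1.   ] F [-0.2  0.4 -3. ] gap 0.0328 q [-0.56  0.52  0.59  1.65  0.   -0.41]
shift [-1.   1.  34.8] rot [ 0.002 -0.005 -0.008]
scene 271
(array([ 0.6179585 , -0.30978442]), np.float64(0.03097570119533775)) [ 0.63582317 -0.29682741  0.16400357]
top 97
(array([ 0.61676892, -0.30934089]), np.float64(0.032239859352676335)) [ 0.60490081 -0.28721791  0.16153468]
wrist 1172
(array([ 0.61501045, -0.30947249]), np.float64(0.03308119168696833)) [ 0.58597951 -0.30519269  0.16335395]
```

View pics/wrist2.png

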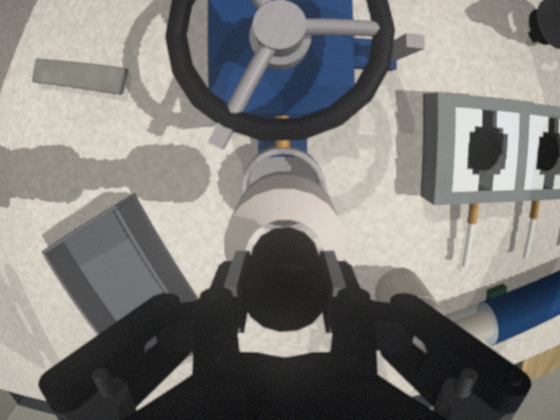

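```bash
python3 -c "
from h import *
for n in ['wrist2','scene2','top2','top0','scene0']:
  c=np.load(n+'.npy')
  P=near(c,(.486,-.292),.11,.114,.125); P=P[np.hypot(*(P[:,:2]-[.486,-.292]).T)>.062]
  ax,_=circ(P); 
  P=near(c,(.5,-.186),.025,.085,.1); i=np.array(rect(P)[0])/1000
  P=near(c,(.62,-.31),.05,.033,.041); r=circ(P)
  u=(i-ax)/np.linalg.norm(i-ax); print(n,ax.round(4),_.round(4),'cup pred',(ax+.137*np.array([u[1],-u[0]])).round(4),'yaw',np.degrees(np.arctan2(-u[0],u[1])).round(1),'rim',len(P),r)
"
```

```text
wrist2 [ 0.4867 -0.2949] 0.0725 cup pred [ 0.623  -0.3084] yaw -5.6 rim 1024 (array([ 0.61773405, -0.31131548]), np.float64(0.03888918283028797))
scene2 [ 0.4876 -0.2913] 0.0737 cup pred [ 0.6236 -0.3076] yaw -6.8 rim 113 (array([ 0.6228281 , -0.30963614]), np.float64(0.03934066868832356))
top2 [ 0.4864 -0.2928] 0.0747 cup pred [ 0.6224 -0.3092] yaw -6.9 rim 99 (array([ 0.6202497 , -0.31047927]), np.float64(0.03890103039613462))
top0 [ 0.4864 -0.2925] 0.0744 cup pred [ 0.6224 -0.3089] yaw -6.9 rim 152 (array([ 0.62084143, -0.31042031]), np.float64(0.038945801637014846))
scene0 [ 0.488  -0.2924] 0.0744 cup pred [ 0.6241 -0.3076] yaw -6.4 rim 92 (array([ 0.62206205, -0.30989288]), np.float64(0.039105813568449325))
```

```bash
python3 -c "
from h import *
go(.6225,-.3118,.108,172)"; python3 -m inch '[[[1,-3.5,0.3,20,0,0,0],[1,-3.5,0.3,50,0,0,0],[1,-3.5,0.3,75,0,0,0],[1,-3.5,0.3,83,0,0,0],[1,-3.5,0.3,83,0,0,0],[1,-3.5,0.3,83,0,0,0],[1,-3.5,0.3,83,0,0,0]]]' 40;  python3 -c "
from h import *
s=st();go(.6225,-.3118,.07,172)
for n in ['scene','wrist']:
  f=grab(n,n+'3'); C=cloud(f,n=='wrist'); np.save(n+'3.npy',C)
  P=near(C,s['ee_pos'],.045,.058,.095); print(n,len(P),circ(P))
  P=near(C,(.62,-.31),.05,.033,.041); print(len(P),circ(P))
"
```

```text
shift [-3.9 -2.7 90.7] rot [ 0.001 -0.001 -0.005]
clock: 6.75
ee_pos: [0.6241, -0.3102, 0.1193]
eef_rot: [0.073, 0.997, -0.001, 0.002]
force: [0.3, 0.6, -1.7]
finger_gap: 0.033
t 6.75 p [ 0.6241 -0.3102  0.1193] xaxis [-0.989  0.145 -0.004] z [ 0.004 -0.002 -1.   ] F [ 0.3  0.6 -1.7] gap 0.033 q [-0.56  0.5   0.43  1.49  0.   -0.41]
shift [ 1.6 -1.8 49.3] rot [-0.002  0.004 -0.006]
scene 203 (array([ 0.62291085, -0.30989769]), np.float64(0.031826388995267955))
64 (array([ 0.62222073, -0.31073455]), np.float64(0.03978960950627246))
wrist 1045 (array([ 0.62064193, -0.31116236]), np.float64(0.033053042719046126))
1597 (array([ 0.61756888, -0.31133955]), np.float64(0.03848719208438733))
```

```bash
python3 -m inch '[[[1,1,-0.5,10,0,0,0],[1,1,-0.5,18,0,0,0],[1,1,-0.5,24,0,0,0],[1,1,-0.5,30,0,0,0],[1,1,-0.5,35,0,0,0],[1,1,-0.5,38,0,0,0],[1,1,-0.5,38,0,0,0],[1,1,-0.5,38,0,0,0]]]' 40;  python3 -c "
from h import *
s=st();go(.6225,-.3118,.07,172)"
```

```text
clock: 7.52
ee_pos: [0.6218, -0.3102, 0.0781]
eef_rot: [0.073, 0.997, 0.0, -0.0]
force: [-0.3, 0.1, -2.6]
finger_gap: 0.0331
t 7.5167 p [ 0.6218 -0.3102  0.0781] xaxis [-0.989  0.145  0.001] z [-0.001  0.    -1.   ] F [-0.3  0.1 -2.6] gap 0.0331 q [-0.56  0.51  0.36  1.42  0.   -0.41]
shift [-1.  -1.5  8.1] rot [ 0.    -0.001 -0.006]
```

```bash
python3 -m inch '[[[1,0,0,5,0,0,0],[1,0,0,9,0,0,0],[1,0,0,10.5,0,0,0],[1,0,0,10.5,0,0,0],[-1,0,0,10.5,0,0,0],[-1,0,0,10.5,0,0,0],[-1,0,0,10.5,0,0,0],[-1,0,0,10.5,0,0,0],[-1,0,0,-10,0,0,0],[-1,0,0,-40,0,0,0],[-1,0,0,-75,0,0,0],[-1,0,0,-115,0,0,0]]]' 40;  python3 -c "
from h import *
s=st();go(.454,.051,.2,122)
for n in ['scene','wrist']:
  f=grab(n,n+'4'); C=cloud(f,n=='wrist')
  P=near(C,(.622,-.311),.045,.04,.12); print(n,len(P),circ(P[P[:,2]<.056]),P[:,2].max(),circ(P[(P[:,2]>.07)&(P[:,2]<.1)]))
  P=near(C,(.62,-.31),.05,.033,.041); print(len(P),circ(P))
"
```

```text
clock: 8.52
ee_pos: [0.6204, -0.3095, 0.1912]
eef_rot: [0.073, 0.997, 0.001, -0.003]
force: [0.7, -1.3, 0.3]
finger_gap: 0.0854
t 8.5167 p [ 0.6204 -0.3095  0.1912] xaxis [-0.989  0.145  0.006] z [-0.005  0.003 -1.   ] F [ 0.7 -1.3  0.3] gap 0.0854 q [-0.56  0.52  0.59  1.65 -0.   -0.41]
shift [217.1 332.5  -6.7] rot [-0.    -0.006  0.866]
scene 437 (array([ 0.62675498, -0.3095451 ]), np.float64(0.0303838244514823)) 0.11150311254504064 (array([ 0.62951741, -0.31085715]), np.float64(0.015179415684692396))
108 (array([ 0.62131323, -0.31076416]), np.float64(0.03781849095673722))
wrist 4161 (array([ 0.62185368, -0.31179361]), np.float64(0.03291647113004652)) 0.11218182804572661 (array([ 0.61837541, -0.31124645]), np.float64(0.012757062912965283))
1118 (array([ 0.61884665, -0.31151865]), np.float64(0.03867577052061924))
```

View pics/wrist4.png

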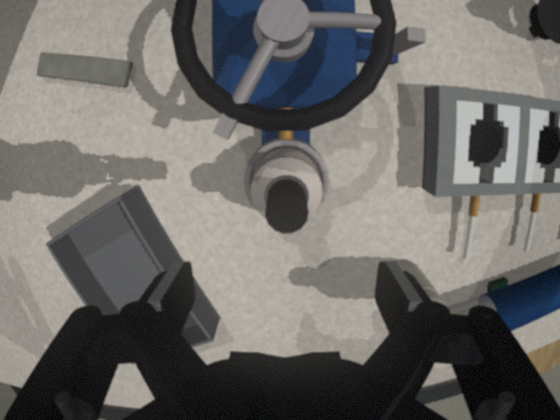

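```bash
python3 -m inch '[[[-1,217,332,-6,0,0,0.866],[-1,217,332,-6,0,0,0.866],[-1,217,332,-6,0,0,0.866],[-1,217,332,-6,0,0,0.866],[-1,217,332,-6,0,0,0.866],[-1,217,332,-6,0,0,0.866],[-1,217,332,-6,0,0,0.866],[-1,217,332,-6,0,0,0.866],[-1,217,332,-6,0,0,0.866],[-1,217,332,-6,0,0,0.866],[-1,217,332,-6,0,0,0.866],[-1,217,332,-6,0,0,0.866]]]';  python3 -c "
from h import *
s=st();go(.4535,.051,.083,121.8)
for n in ['scene','top','wrist']:
  f=grab(n,n+'5'); C=cloud(f,n=='wrist'); np.save(n+'5.npy',C)
  P=near(C,(.622,-.311),.03,.09,.12); 
  if len(P): print(n,len(P),np.median(P[:,2]),rect(P[P[:,2]>.1]))
  P=near(C,(.622,-.311),.05,.044,.056); print('body',len(P),circ(P) if len(P) else '')
  P=near(C,(.622,-.311),.05,.033,.041); print(' rim',len(P),circ(P) if len(P) else '')
  P=near(C,(.455,.0514),.05,.112,.12); print('bar',len(P),rect(P) if len(P) else '')
"
```

```text
clock: 9.62
ee_pos: [0.455, 0.0505, 0.1991]
eef_rot: [0.483, 0.875, -0.0, 0.0]
force: [0.2, -0.9, 0.6]
finger_gap: 0.0856
t 9.6167 p [0.455  0.0505 0.1991] xaxis [-0.533  0.846 -0.001] z [ 0.    -0.001 -1.   ] F [ 0.2 -0.9  0.6] gap 0.0856 q [-0.04 -0.13 -0.14  1.56 -0.    0.97]
shift [  1.3  -1.  116.1] rot [-0.     0.001  0.007]
scene 126 0.10550240531570719 ((630.919677734375, -311.3802490234375), (32.623924255371094, 31.513790130615234), 51.72618103027344)
body 75 (array([ 0.62507954, -0.31109953]), np.float64(0.03148870482122215))
 rim 109 (array([ 0.62112887, -0.31165843]), np.float64(0.037842212802526115))
bar 87 ((455.90875244140625, 51.37542724609375), (19.245365142822266, 59.49333190917969), 32.93752670288086)
top 138 0.10802006834078215 ((629.289794921875, -311.7202453613281), (31.35820770263672, 33.426815032958984), 2.5552990436553955)
body 41 (array([ 0.6241088 , -0.31278513]), np.float64(0.03322657718749405))
 rim 122 (array([ 0.62118329, -0.31185724]), np.float64(0.03852140290044523))
bar 0 
body 0 
 rim 0 
bar 1754 ((451.6004333496094, 50.80720520019531), (16.075428009033203, 60.156192779541016), 31.420391082763672)
```

```bash
python3 -c "
import cv2,numpy as np
a=cv2.imread('pics/top5.png')[180:240,380:450];b=cv2.imread('pics/scene5.png')[160:230,110:190]
a=cv2.resize(a,(400,400),interpolation=3);b=cv2.resize(b,(400,400),interpolation=3);cv2.imwrite('pics/z5.png',np.hstack([a,b]))
from h import *
for n in ['scene5','top5']:
  c=np.load(n+'.npy'); P=near(c,(.625,-.311),.05,.0,.12)
  for z in np.arange(.03,.11,.01):
    Q=P[(P[:,2]>z)&(P[:,2]<z+.01)]; print(n,z.round(2),len(Q),np.round(np.r_[Q.min(0)[:2],Q.max(0)[:2]],4) if len(Q) else '',circ(Q) if len(Q)>5 else '')
"
```

```text
scene5 0.03 150 [ 0.5765 -0.3498  0.6642 -0.269 ] (array([ 0.62107869, -0.3117477 ]), np.float64(0.03833013315878269))
scene5 0.04 55 [ 0.6047 -0.3339  0.6616 -0.2753] (array([ 0.62573804, -0.31010015]), np.float64(0.031093951627812557))
scene5 0.05 92 [ 0.6078 -0.3442  0.6591 -0.2771] (array([ 0.62530995, -0.31054405]), np.float64(0.029876221782178306))
scene5 0.06 107 [ 0.5949 -0.3393  0.6539 -0.2785] (array([ 0.62428232, -0.31064584]), np.float64(0.024861139046517204))
scene5 0.07 32 [ 0.6133 -0.3223  0.6466 -0.2923] (array([ 0.62795018, -0.31037652]), np.float64(0.015797775171075883))
scene5 0.08 25 [ 0.6204 -0.3241  0.6452 -0.2946] (array([ 0.62940176, -0.31119523]), np.float64(0.015200031071363302))
scene5 0.09 27 [ 0.6202 -0.3293  0.6487 -0.2953] (array([ 0.63049611, -0.31217804]), np.float64(0.015927638039028115))
scene5 0.1 97 [ 0.6135 -0.3297  0.648  -0.2944] (array([ 0.63126603, -0.31098896]), np.float64(0.012712080219237244))
top5 0.03 150 [ 0.5754 -0.3523  0.6605 -0.269 ] (array([ 0.62155191, -0.31150018]), np.float64(0.03846897413226056))
top5 0.04 33 [ 0.5861 -0.3469  0.6425 -0.2731] (array([ 0.62640527, -0.31546952]), np.float64(0.03682420430893737))
top5 0.05 56 [ 0.5937 -0.3423  0.6577 -0.278 ] (array([ 0.62418841, -0.31135257]), np.float64(0.031161770947486515))
top5 0.06 158 [ 0.5932 -0.3424  0.654  -0.2783] (array([ 0.62422296, -0.31069192]), np.float64(0.026508798788244303))
top5 0.07 28 [ 0.5987 -0.33    0.6445 -0.2898] (array([ 0.62472561, -0.30946857]), np.float64(0.01931991633376523))
top5 0.08 17 [ 0.6111 -0.3186  0.6366 -0.2952] (array([ 0.62773682, -0.31154637]), np.float64(0.01631891004865612))
top5 0.09 15 [ 0.6123 -0.3125  0.6406 -0.2941] (array([ 0.62838734, -0.31067196]), np.float64(0.01579512648140557))
top5 0.1 87 [ 0.6142 -0.3284  0.6453 -0.2949] (array([ 0.629847  , -0.31136674]), np.float64(0.012233463599614641))
```

View pics/z5.png

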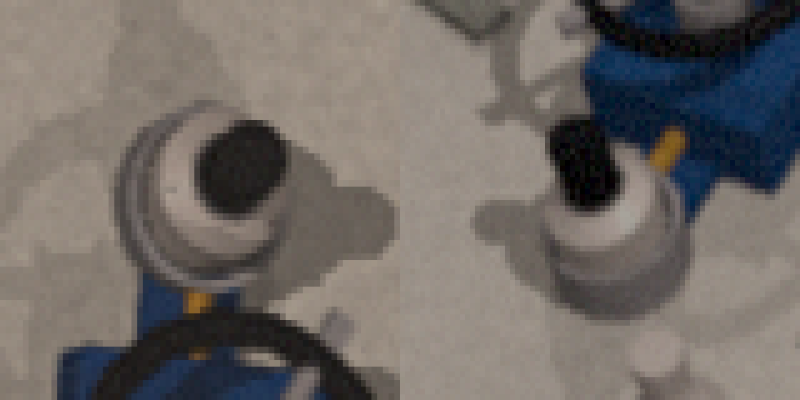

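```bash
python3 -m inch '[[[-1,1,-0.5,40,0,0,0.007],[-1,1,-0.5,80,0,0,0.007],[-1,1,-0.5,106,0,0,0.007],[-1,1,-0.5,116,0,0,0.007],[-1,1,-0.5,116,0,0,0.007],[1,1,-0.5,116,0,0,0.007],[1,1,-0.5,116,0,0,0.007],[1,1,-0.5,116,0,0,0.007],[1,1,-0.5,116,0,0,0.007],[1,1,-0.5,116,0,0,0.007],[1,1,-0.5,116,0,0,0.007],[1,1,-0.5,116,0,0,0.007]]]' 60; python3 -c "
from h import *
st()";python3 -m inch '[[[1,0,0,-30,0,0,0],[1,0,0,-70,0,0,0],[1,0,0,-100,0,0,0],[1,0,0,-100,0,0,0],[1,0,0,-100,0,0,0],[1,0,0,-100,0,0,0]]]' 60;python3 -c "
from h import *
st();go(.607,-.0855,.17,174.2)"
```

```text
clock: 10.77
ee_pos: [0.455, 0.05, 0.0845]
eef_rot: [0.488, 0.873, -0.0, 0.001]
force: [-1.4, -0.8, 4.5]
finger_gap: 0.015
t 10.7667 p [0.455  0.05   0.0845] xaxis [-0.524  0.851 -0.001] z [ 0.001 -0.001 -1.   ] F [-1.4 -0.8  4.5] gap 0.015 q [-0.04 -0.11 -0.35  1.33 -0.    0.98]
clock: 11.27
ee_pos: [0.4538, 0.0504, 0.1819]
eef_rot: [0.488, 0.873, -0.0, -0.001]
force: [0.1, 0.8, -4.4]
finger_gap: 0.0151
t 11.2667 p [0.4538 0.0504 0.1819] xaxis [-0.524  0.851  0.001] z [-0.002  0.    -1.   ] F [ 0.1  0.8 -4.4] gap 0.0151 q [-0.04 -0.13 -0.17  1.53  0.    0.98]
shift [-196.1   59.2   11.5] rot [-0.001 -0.002 -0.917]
```

```bash
python3 -m inch '[[[1,-30,9,0,0,0,-0.12],[1,-60,18,0,0,0,-0.24],[1,-90,27,0,0,0,-0.36],[1,-120,36,5,0,0,-0.48],[1,-150,45,12,0,0,-0.6],[1,-175,53,20,0,0,-0.72],[1,-190,58,26,0,0,-0.84],[1,-196,59,31,0,0,-0.917],[1,-196,59,31,0,0,-0.917],[1,-196,59,31,0,0,-0.917],[1,-196,59,31,0,0,-0.917]]]' 60
cat >> h.py <<'E'
def held(n,f,p,lo,hi):
    C=cloud(f,n=='wrist'); P=near(C,p,.045,lo,hi)
    return len(P),circ(P) if len(P)>10 else None,C
def fixr(P,r,c0):
    from scipy.optimize import least_squares
    s=least_squares(lambda c:np.hypot(P[:,0]-c[0],P[:,1]-c[1])-r,c0,loss='soft_l1',f_scale=.002); return s.x
E
cat > meas.py <<'E'
import sys
from h import *
tag=sys.argv[1]; port=np.array([[.6075,-.0855],[.6183,.0184],[.629,.1225]])[int(sys.argv[2])]
s=st(); p=s['ee_pos']; zb=p[2]-.0845
for n in ['scene','top','wrist']:
    f=grab(n,n+tag); C=cloud(f,n=='wrist'); np.save(n+tag+'.npy',C)
    P=near(C,p,.045,zb+.034,zb+.076)
    if len(P)>10: print(n,'body',len(P),circ(P)[1].round(4),fixr(P,.033,p[:2]).round(4))
    # dock fit: all top plane points
    m=((C[...,2]>.03)&(C[...,2]<.046)&(np.hypot(C[...,0]-.62,C[...,1]-.018)<.2)).astype(np.uint8)
    k,L,S,ce=cv2.connectedComponentsWithStats(m); i=1+np.argmax(S[1:,4]); r=rect(C[L==i]); print('  dock rect',np.round(r[0],1),np.round(r[1],1),round(r[2],1))
    if n=='top':
        g=f['color'].max(2); 
        dk=((g<60)&(np.hypot(C[...,0]-.62,C[...,1]-.018)<.2)).astype(np.uint8); k,L,S,ce=cv2.connectedComponentsWithStats(dk)
        for j in range(1,k):
            if 200<S[j,4]<450: print('  hole',S[j,4],ray_plane(f,ce[j],.038)[0].round(4))
go(port[0],port[1],.13,174.2)
E
python3 meas.py 6 0
```

```text
clock: 12.18
ee_pos: [0.6062, -0.0849, 0.1507]
eef_rot: [0.052, 0.999, 0.001, -0.002]
force: [0.1, 0.0, -3.7]
finger_gap: 0.0153
t 12.1833 p [ 0.6062 -0.0849  0.1507] xaxis [-0.995  0.103  0.004] z [-0.003  0.001 -1.   ] F [ 0.1  0.  -3.7] gap 0.0153 q [-0.25  0.28  0.2   1.49  0.   -0.15]
scene body 254 0.032 [ 0.6033 -0.0853]
  dock rect [617.5  16.9] [341.9 121.6] 83.8
top body 41 0.0346 [ 0.6061 -0.0853]
  dock rect [622.5  45.8] [282.7 119.9] 84.0
  hole 341 [0.629  0.1223 0.038 ]
  hole 325 [0.6184 0.0186 0.038 ]
wrist body 1653 0.0335 [ 0.6032 -0.0858]
  dock rect [615.1  17.9] [342.8 117.3] 84.1
shift [-0.3 -0.5 22.7] rot [ 0.     0.    -0.001]
```

View pics/wrist6.png

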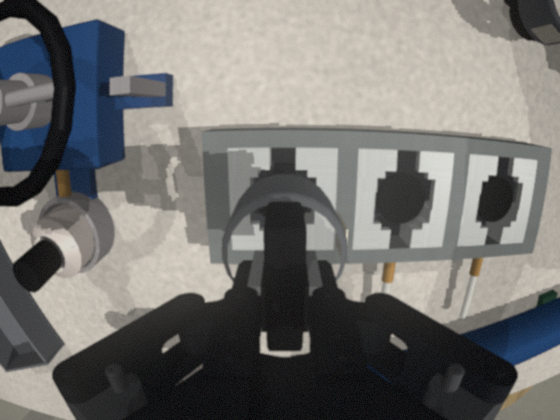

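View pics/scene6.png

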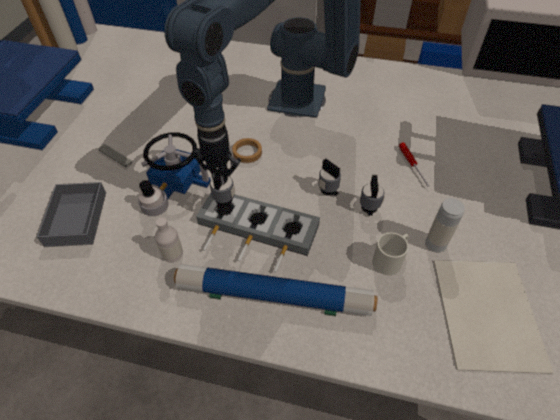

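```bash
python3 -m inch '[[[1,-1.8,-0.3,8,0,0,0],[1,-1.8,-0.3,16,0,0,0],[1,-1.8,-0.3,24,0,0,0],[1,-1.8,-0.3,30,0,0,0],[1,-1.8,-0.3,33,0,0,0],[1,-1.8,-0.3,33,0,0,0],[1,-1.8,-0.3,33,0,0,0]]]' 60; python3 -m inch '[[[1,0,0,3,0,0,0],[1,0,0,6,0,0,0],[1,0,0,9,0,0,0],[1,0,0,9,0,0,0],[1,0,0,9,0,0,0]]]' 60;python3 -c "
from h import *
st()"
```

```text
clock: 12.92
ee_pos: [0.609, -0.0861, 0.1188]
eef_rot: [0.051, 0.999, 0.0, -0.0]
force: [0.1, -0.3, -2.9]
finger_gap: 0.0155
clock: 13.33
ee_pos: [0.6099, -0.0864, 0.1109]
eef_rot: [0.051, 0.999, -0.0, 0.001]
force: [1.2, -0.7, -1.2]
finger_gap: 0.0154
t 13.3333 p [ 0.6099 -0.0864  0.1109] xaxis [-0.995  0.102 -0.002] z [ 0.002 -0.    -1.   ] F [ 1.2 -0.7 -1.2] gap 0.0154 q [-0.25  0.29  0.13  1.41 -0.   -0.15]
```

```bash
python3 -m inch '[[[1,0,0,4,0,0,0],[1,0,0,8,0,0,0],[1,0,0,12,0,0,0],[1,0,0,15,0,0,0],[1,0,0,15,0,0,0],[1,0,0,15,0,0,0],[1,0,0,15,0,0,0]]]' 80;python3 -c "
from h import *
st()"
```

```text
clock: 13.92
ee_pos: [0.61, -0.0864, 0.0965]
eef_rot: [0.051, 0.999, -0.0, 0.001]
force: [-0.4, -0.2, 5.5]
finger_gap: 0.015
t 13.9167 p [ 0.61   -0.0864  0.0965] xaxis [-0.995  0.102 -0.002] z [ 0.002 -0.001 -1.   ] F [-0.4 -0.2  5.5] gap 0.015 q [-0.25  0.29  0.11  1.38 -0.   -0.15]
```

```bash
python3 -m inch '[[[1,0,0,0.7,0,0,0],[1,0,0,0.7,0,0,0.12],[1,0,0,0.7,0,0,0.24],[1,0,0,0.7,0,0,0.36],[1,0,0,0.7,0,0,0.48],[1,0,0,0.7,0,0,0.6],[1,0,0,0.7,0,0,0.72],[1,0,0,0.7,0,0,0.84],[1,0,0,0.7,0,0,0.96],[1,0,0,0.7,0,0,1.08],[1,0,0,0.7,0,0,1.2],[1,0,0,0.7,0,0,1.32]]]' 80;python3 -c "
from h import *
st();print(yaw(), ctrl.get_state()['ft_torque'])"
```

```text
clock: 14.92
ee_pos: [0.6087, -0.087, 0.0956]
eef_rot: [0.655, 0.756, -0.001, 0.0]
force: [-3.1, -1.9, 6.0]
finger_gap: 0.0147
t 14.9167 p [ 0.6087 -0.087   0.0956] xaxis [-0.143  0.99  -0.002] z [-0.001 -0.002 -1.   ] F [-3.1 -1.9  6. ] gap 0.0147 q [-0.25  0.29  0.11  1.38 -0.    1.18]
98.20397811337489 [-0.42980443  0.8540463   0.15977566]
```

```bash
python3 -m inch '[[[1,0,0,0,0,0,0.1],[1,0,0,0,0,0,0.2],[1,0,0,0,0,0,0.25],[1,0,0,0,0,0,0.27],[1,0,0,0,0,0,0.27]]]' 80;python3 -c "
from h import *
st();print(yaw(), ctrl.get_state()['ft_torque'])"
```

```text
clock: 15.33
ee_pos: [0.6069, -0.0869, 0.0953]
eef_rot: [0.748, 0.663, -0.003, -0.001]
force: [-6.6, -1.6, 7.5]
finger_gap: 0.0152
t 15.3333 p [ 0.6069 -0.0869  0.0953] xaxis [ 0.12   0.993 -0.003] z [-0.005 -0.002 -1.   ] F [-6.6 -1.6  7.5] gap 0.0152 q [-0.25  0.29  0.11  1.39 -0.    1.44]
83.09230443496463 [-0.4215323   1.54161661  0.46154646]
```

```bash
python3 -m inch '[[[-1,0,0,0,0,0,0],[-1,0,0,0,0,0,0],[-1,0,0,0,0,0,0],[-1,0,0,0,0,0,0],[-1,0,0,-20,0,0,0],[-1,0,0,-60,0,0,0],[-1,0,0,-100,0,0,0],[-1,0,0,-105,0,0,0]]]' 60;python3 -c "
from h import *
st()
for n in ['scene','wrist']:
  f=grab(n,n+'7'); C=cloud(f,n=='wrist')
  P=near(C,(.607,-.086),.05,.12,.14); print(n,len(P),np.median(P[:,2]),rect(P))
  P=near(C,(.607,-.086),.05,.045,.091); print('body',fixr(P,.033,(.607,-.086)))
go(.437,.195,.195,56)
"
```

```text
clock: 16.0
ee_pos: [0.6127, -0.0868, 0.2082]
eef_rot: [0.749, 0.663, 0.004, 0.005]
force: [0.0, -0.8, 3.3]
finger_gap: 0.0857
t 16.0 p [ 0.6127 -0.0868  0.2082] xaxis [ 0.121  0.993 -0.001] z [ 0.013 -0.003 -1.   ] F [ 0.  -0.8  3.3] gap 0.0857 q [-0.25  0.28  0.31  1.59  0.    1.44]
scene 131 0.12802622820302065 ((607.827392578125, -84.545654296875), (60.4471435546875, 18.489971160888672), 85.20573425292969)
body [ 0.606601  -0.0852297]
wrist 1828 0.13161475369105186 ((604.5250854492188, -84.76943969726562), (60.11274337768555, 16.04294776916504), 83.02291870117188)
body [ 0.60500951 -0.08525923]
shift [ 258.5 -207.4    6.8] rot [ 0.008 -0.001  0.472]
```

View pics/wrist7.png

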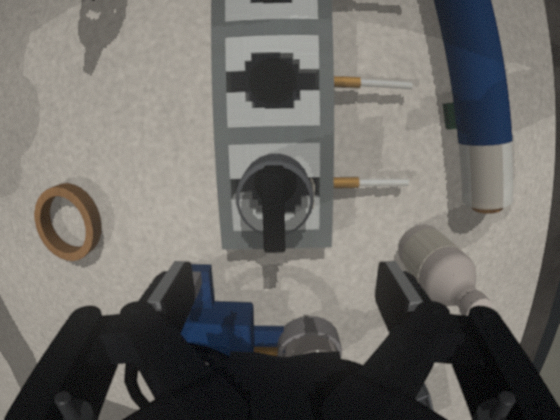

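```bash
python3 -m inch '[[[-1,40,-30,5,0,0,0.08],[-1,70,-60,5,0,0,0.16],[-1,100,-90,5,0,0,0.24],[-1,130,-115,5,0,0,0.34],[-1,160,-140,5,0,0,0.472],[-1,190,-165,5,0.008,0,0.472],[-1,220,-180,5,0.008,0,0.472],[-1,245,-195,5,0.008,0,0.472],[-1,258,-207,5,0.008,0,0.472],[-1,258,-207,5,0.008,0,0.472],[-1,258,-207,5,0.008,0,0.472]]]' 60;python3 -c "
from h import *
st()
for n in ['top','wrist']:
  f=grab(n,n+'8'); C=cloud(f,n=='wrist')
  P=near(C,(.437,.195),.05,.112,.12); print(n,len(P))
  if len(P)>10:print(rect(P))
  P=near(C,(.479,.327),.05,.112,.12); print(n,len(P))
  if len(P)>10:print(rect(P))
go(.4372,.1945,.083,55.7)
"
```

```text
clock: 17.02
ee_pos: [0.4338, 0.1954, 0.1929]
eef_rot: [0.882, 0.471, -0.004, -0.003]
force: [0.1, 0.2, -0.3]
finger_gap: 0.0855
t 17.0167 p [0.4338 0.1954 0.1929] xaxis [ 0.557  0.831 -0.004] z [-0.01   0.002 -1.   ] F [ 0.1  0.2 -0.3] gap 0.0855 q [ 0.28 -0.08 -0.1   1.56  0.    2.44]
top 5
top 88
((486.1031494140625, 328.58428955078125), (45.573333740234375, 17.140077590942383), 8.470358848571777)
wrist 1778
((434.4993591308594, 194.76953125), (59.690277099609375, 15.646435737609863), 55.632747650146484)
wrist 1867
((475.78656005859375, 327.1792907714844), (60.04107666015625, 16.730905532836914), 9.727635383605957)
shift [  1.9   2.7 110.4] rot [-0.008  0.003  0.005]
```

```bash
python3 -m inch '[[[-1,1.5,2.7,40,-0.008,0.003,0.005],[-1,1.5,2.7,80,-0.008,0.003,0.005],[-1,1.5,2.7,102,-0.008,0.003,0.005],[-1,1.5,2.7,110,-0.008,0.003,0.005],[-1,1.5,2.7,110,-0.008,0.003,0.005],[1,1.5,2.7,110,-0.008,0.003,0.005],[1,1.5,2.7,110,-0.008,0.003,0.005],[1,1.5,2.7,110,-0.008,0.003,0.005],[1,1.5,2.7,110,-0.008,0.003,0.005],[1,1.5,2.7,110,-0.008,0.003,0.005],[1,1.5,2.7,110,-0.008,0.003,0.005],[1,1.5,2.7,110,-0.008,0.003,0.005]]]' 60; python3 -c "
from h import *
st()";python3 -m inch '[[[1,0,0,-30,0,0,0],[1,0,0,-70,0,0,0],[1,0,0,-100,0,0,0],[1,0,0,-100,0,0,0],[1,0,0,-100,0,0,0],[1,0,0,-100,0,0,0]]]' 60;python3 -c "
from h import *
st();go(.620,.018,.152,174.2)"
```

```text
clock: 18.12
ee_pos: [0.4379, 0.1953, 0.0857]
eef_rot: [0.884, 0.468, 0.002, -0.0]
force: [-0.7, 0.5, 3.8]
finger_gap: 0.0152
t 18.1167 p [0.4379 0.1953 0.0857] xaxis [0.563 0.827 0.003] z [ 0.003  0.001 -1.   ] F [-0.7  0.5  3.8] gap 0.0152 q [ 0.28 -0.06 -0.29  1.33  0.    2.45]
clock: 18.62
ee_pos: [0.4364, 0.1947, 0.1831]
eef_rot: [0.884, 0.467, -0.001, -0.0]
force: [-0.4, -0.0, -4.6]
finger_gap: 0.0152
t 18.6167 p [0.4364 0.1947 0.1831] xaxis [ 0.563  0.827 -0.001] z [-0.001  0.    -1.   ] F [-0.4 -0.  -4.6] gap 0.0152 q [ 0.28 -0.08 -0.12  1.53  0.    2.45]
shift [-42.7 251.3  30.9] rot [-2.000e-03 -1.000e-03 -2.067e+00]
```

```bash
python3 -m inch '[[[1,-4,21,0,0,0,-0.12],[1,-8,42,0,0,0,-0.24],[1,-12,63,0,0,0,-0.36],[1,-16,84,0,0,0,-0.48],[1,-20,105,0,0,0,-0.6],[1,-24,126,0,0,0,-0.72],[1,-28,150,0,0,0,-0.84],[1,-32,180,0,0,0,-0.96],[1,-37,210,5,0,0,-1.08],[1,-40,235,10,0,0,-1.2],[1,-42,246,15,0,0,-1.32],[1,-42.7,251.3,20,0,0,-1.44]]]' 60; python3 -c "
from h import *
st();go(.620,.018,.152,174.2)"
```

```text
clock: 19.62
ee_pos: [0.6202, 0.0162, 0.1599]
eef_rot: [0.355, 0.935, -0.001, -0.003]
force: [0.2, 1.1, -3.2]
finger_gap: 0.0152
t 19.6167 p [0.6202 0.0162 0.1599] xaxis [-0.748  0.663  0.004] z [-0.005  0.001 -1.   ] F [ 0.2  1.1 -3.2] gap 0.0152 q [-0.08  0.3   0.24  1.52  0.    0.64]
shift [1.3 1.2 7.9] rot [-0.002 -0.005 -0.624]
```

```bash
python3 -m inch '[[[1,0.5,0.6,2,0,0,-0.12],[1,0.5,0.6,6,0,0,-0.24],[1,0.5,0.6,8,0,0,-0.36],[1,0.5,0.6,8,0,0,-0.48],[1,0.5,0.6,8,0,0,-0.6],[1,0.5,0.6,8,0,0,-0.624],[1,0.5,0.6,8,0,0,-0.624],[1,0.5,0.6,8,0,0,-0.624]]]' 60; python3 meas.py 9 1
```

```text
clock: 20.28
ee_pos: [0.6198, 0.019, 0.1547]
eef_rot: [0.054, 0.999, 0.0, -0.001]
force: [-0.5, 0.4, -3.0]
finger_gap: 0.0154
t 20.2833 p [0.6198 0.019  0.1547] xaxis [-0.994  0.107  0.003] z [-0.003  0.001 -1.   ] F [-0.5  0.4 -3. ] gap 0.0154 q [-0.08  0.3   0.23  1.51  0.    0.03]
scene body 277 0.0318 [0.6211 0.0176]
  dock rect [616.7  17.3] [340.9 121.9] 84.4
  dock rect [628.6 118.4] [136.9 116.7] 84.2
  hole 341 [0.6288 0.1224 0.038 ]
wrist body 1835 0.0334 [0.6209 0.0175]
  dock rect [615.1  16.9] [342.2 117.5] 84.1
shift [ 2.2 -0.8 26.1] rot [ 0.001 -0.    -0.005]
```

```bash
python3 -m inch '[[[1,5.1,-0.3,8,0,0,-0.005],[1,5.1,-0.3,16,0,0,-0.005],[1,5.1,-0.3,24,0,0,-0.005],[1,5.1,-0.3,30,0,0,-0.005],[1,5.1,-0.3,34,0,0,-0.005],[1,5.1,-0.3,34,0,0,-0.005],[1,5.1,-0.3,34,0,0,-0.005]]]' 60; python3 -m inch '[[[1,0,0,3,0,0,0],[1,0,0,6,0,0,0],[1,0,0,9,0,0,0],[1,0,0,9,0,0,0],[1,0,0,9,0,0,0]]]' 60;python3 -c "
from h import *
st()"
```

```text
clock: 21.02
ee_pos: [0.6155, 0.0192, 0.1221]
eef_rot: [0.05, 0.999, 0.0, -0.0]
force: [0.9, 0.6, -3.0]
finger_gap: 0.0154
clock: 21.43
ee_pos: [0.6161, 0.0192, 0.1138]
eef_rot: [0.05, 0.999, 0.0, 0.001]
force: [-0.4, 0.2, -2.1]
finger_gap: 0.0151
t 21.4333 p [0.6161 0.0192 0.1138] xaxis [-0.995  0.1   -0.001] z [ 0.002  0.001 -1.   ] F [-0.4  0.2 -2.1] gap 0.0151 q [-0.08  0.29  0.14  1.42  0.    0.02]
```

```bash
python3 -m inch '[[[1,0,0,4,0,0,0],[1,0,0,8,0,0,0],[1,0,0,12,0,0,0],[1,0,0,16,0,0,0],[1,0,0,17,0,0,0],[1,0,0,17,0,0,0],[1,0,0,17,0,0,0]]]' 80;python3 -c "
from h import *
st()"
```

```text
clock: 22.02
ee_pos: [0.6164, 0.0191, 0.0978]
eef_rot: [0.05, 0.999, 0.0, 0.001]
force: [-0.9, -0.8, 5.4]
finger_gap: 0.0148
t 22.0167 p [0.6164 0.0191 0.0978] xaxis [-0.995  0.1   -0.003] z [ 0.003  0.001 -1.   ] F [-0.9 -0.8  5.4] gap 0.0148 q [-0.08  0.29  0.11  1.39  0.    0.02]
```

```bash
python3 -m inch '[[[1,0,0,0.8,0,0,0],[1,0,0,0.8,0,0,0.12],[1,0,0,0.8,0,0,0.24],[1,0,0,0.8,0,0,0.36],[1,0,0,0.8,0,0,0.48],[1,0,0,0.8,0,0,0.6],[1,0,0,0.8,0,0,0.72],[1,0,0,0.8,0,0,0.84],[1,0,0,0.8,0,0,0.96],[1,0,0,0.8,0,0,1.08],[1,0,0,0.8,0,0,1.2],[1,0,0,0.8,0,0,1.32]]]' 80;python3 -c "
from h import *
st();print(yaw(), ctrl.get_state()['ft_torque'])";python3 -m inch '[[[1,0,0,0,0,0,0.1],[1,0,0,0,0,0,0.2],[1,0,0,0,0,0,0.25],[1,0,0,0,0,0,0.27],[1,0,0,0,0,0,0.27]]]' 80;python3 -c "
from h import *
st();print(yaw(), ctrl.get_state()['ft_torque'])"
```

```text
clock: 23.02
ee_pos: [0.617, 0.0201, 0.0974]
eef_rot: [0.654, 0.757, 0.002, 0.001]
force: [0.1, 1.8, 5.8]
finger_gap: 0.0147
t 23.0167 p [0.617  0.0201 0.0974] xaxis [-0.145  0.989  0.002] z [ 0.004  0.002 -1.   ] F [0.1 1.8 5.8] gap 0.0147 q [-0.08  0.29  0.11  1.38  0.    1.35]
98.35526260303367 [ 0.43207634 -0.1645253   0.07093448]
clock: 23.43
ee_pos: [0.6172, 0.0199, 0.0976]
eef_rot: [0.748, 0.664, 0.002, 0.001]
force: [-0.5, 1.3, 5.2]
finger_gap: 0.0147
t 23.4333 p [0.6172 0.0199 0.0976] xaxis [0.118 0.993 0.003] z [ 0.005  0.002 -1.   ] F [-0.5  1.3  5.2] gap 0.0147 q [-0.08  0.29  0.11  1.38  0.    1.61]
83.20158317847971 [ 0.28116607 -0.11052943  0.10338524]
```

```bash
python3 -m inch '[[[-1,0,0,0,0,0,0],[-1,0,0,0,0,0,0],[-1,0,0,0,0,0,0],[-1,0,0,0,0,0,0],[-1,0,0,-20,0,0,0],[-1,0,0,-60,0,0,0],[-1,0,0,-100,0,0,0],[-1,0,0,-105,0,0,0]]]' 60;python3 -c "
from h import *
st()
for n in ['scene','wrist']:
  f=grab(n,n+'10'); C=cloud(f,n=='wrist')
  P=near(C,(.616,.018),.05,.12,.14); print(n,len(P),np.median(P[:,2]),rect(P))
  P=near(C,(.616,.018),.05,.045,.091); print('body',fixr(P,.033,(.616,.018)))
go(.479,.327,.195,189.5)
"
```

```text
clock: 24.1
ee_pos: [0.6189, 0.0188, 0.2092]
eef_rot: [0.748, 0.664, 0.005, 0.004]
force: [1.3, -0.6, 2.6]
finger_gap: 0.0855
t 24.1 p [0.6189 0.0188 0.2092] xaxis [0.119 0.993 0.001] z [ 0.013 -0.    -1.   ] F [ 1.3 -0.6  2.6] gap 0.0855 q [-0.08  0.28  0.32  1.59  0.    1.61]
scene 137 0.1282513777894754 ((618.2510375976562, 18.85409164428711), (58.0399284362793, 19.321657180786133), 85.42818450927734)
body [0.61716987 0.01775679]
wrist 1766 0.13157499952572047 ((615.0859375, 18.287134170532227), (59.560359954833984, 16.0596866607666), 82.67788696289062)
body [0.61561038 0.01754786]
shift [ 289.4 -174.5    8.5] rot [ 0.006  0.007 -1.856]
```

Canister 1 is locked: bar top at 0.131 m and bar along the row. Next is the last canister.

```bash
python3 -m inch '[[[-1,30,-18,0,0,0,-0.12],[-1,60,-36,0,0,0,-0.24],[-1,90,-54,0,0,0,-0.36],[-1,120,-72,0,0,0,-0.48],[-1,150,-90,0,0,0,-0.6],[-1,180,-108,0,0,0,-0.72],[-1,210,-126,0,0,0,-0.84],[-1,240,-144,0,0,0,-0.96],[-1,265,-160,0,0,0,-1.08],[-1,280,-168,4,0,0,-1.2],[-1,289,-174,8,0,0,-1.32],[-1,289,-174.5,8,0,0,-1.44]]]' 60;python3 -m inch '[[[-1,0,0,0,0,0,-0.12],[-1,0,0,0,0,0,-0.24],[-1,0,0,0,0,0,-0.36],[-1,0,0,0,0,0,-0.416],[-1,0,0,0,0,0,-0.416],[-1,0,0,0,0,0,-0.416]]]';python3 -c "
from h import *
st()
for n in ['wrist']:
  f=grab(n,n+'11'); C=cloud(f,n=='wrist')
  P=near(C,(.479,.327),.05,.112,.12); print(n,len(P),rect(P))
go(.479,.327,.083,189.5)
"
```

```text
clock: 25.2
ee_pos: [0.474, 0.3284, 0.1893]
eef_rot: [0.12, 0.993, -0.001, -0.002]
force: [0.6, -0.5, -1.0]
finger_gap: 0.0856
clock: 25.7
ee_pos: [0.476, 0.3263, 0.1909]
eef_rot: [-0.082, 0.997, -0.0, -0.001]
force: [-0.4, 0.9, -0.6]
finger_gap: 0.0856
t 25.7 p [0.476  0.3263 0.1909] xaxis [-0.987 -0.164  0.002] z [-0.002 -0.001 -1.   ] F [-0.4  0.9 -0.6] gap 0.0856 q [0.48 0.18 0.16 1.56 0.   0.32]
wrist 1792 ((475.4712219238281, 327.2215576171875), (59.49370574951172, 15.736867904663086), 10.096686363220215)
shift [-3.100e+00  1.000e-01  1.083e+02] rot [-0.    -0.001 -0.001]
```

```bash
python3 -m inch '[[[-1,-3,0.5,40,0,0,-0.008],[-1,-3,0.5,80,0,0,-0.008],[-1,-3,0.5,100,0,0,-0.008],[-1,-3,0.5,107,0,0,-0.008],[-1,-3,0.5,107,0,0,-0.008],[1,-3,0.5,107,0,0,-0.008],[1,-3,0.5,107,0,0,-0.008],[1,-3,0.5,107,0,0,-0.008],[1,-3,0.5,107,0,0,-0.008],[1,-3,0.5,107,0,0,-0.008],[1,-3,0.5,107,0,0,-0.008],[1,-3,0.5,107,0,0,-0.008]]]' 60; python3 -c "
from h import *
st()";python3 -m inch '[[[1,0,0,-30,0,0,0],[1,0,0,-60,0,0,0],[1,0,0,-80,0,0,0],[1,0,0,-80,0,0,0],[1,0,0,-80,0,0,0],[1,0,0,-80,0,0,0]]]' 60;python3 -c "
from h import *
st();go(.629,.123,.152,174.2)"
```

```text
clock: 26.75
ee_pos: [0.4805, 0.3286, 0.0872]
eef_rot: [-0.087, 0.996, 0.001, 0.002]
force: [-0.1, 1.4, 3.2]
finger_gap: 0.0152
t 26.75 p [0.4805 0.3286 0.0872] xaxis [-0.985 -0.173 -0.003] z [ 0.003  0.002 -1.   ] F [-0.1  1.4  3.2] gap 0.0152 q [ 0.48  0.21 -0.01  1.35  0.    0.31]
clock: 27.25
ee_pos: [0.4786, 0.3273, 0.1635]
eef_rot: [-0.087, 0.996, -0.0, -0.001]
force: [-0.2, -0.9, -4.1]
finger_gap: 0.015
t 27.25 p [0.4786 0.3273 0.1635] xaxis [-0.985 -0.173  0.003] z [-0.002 -0.001 -1.   ] F [-0.2 -0.9 -4.1] gap 0.015 q [0.48 0.19 0.12 1.5  0.   0.31]
shift [-112.7 -227.2   11.4] rot [-0.001 -0.003  0.275]
```

```bash
python3 -m inch '[[[1,-15,-30,0,0,0,0.05],[1,-30,-60,0,0,0,0.1],[1,-45,-90,0,0,0,0.15],[1,-60,-120,0,0,0,0.2],[1,-75,-150,0,0,0,0.25],[1,-90,-180,2,0,0,0.275],[1,-103,-207,6,0,0,0.275],[1,-110,-222,9,0,0,0.275],[1,-112,-227,9,0,0,0.275],[1,-112,-227,9,0,0,0.275],[1,-112,-227,9,0,0,0.275],[1,-112,-227,9,0,0,0.275]]]' 60;python3 meas.py 12 2
```

```text
clock: 28.25
ee_pos: [0.6282, 0.1253, 0.1566]
eef_rot: [0.049, 0.999, 0.001, -0.0]
force: [0.9, 0.1, -3.7]
finger_gap: 0.0152
t 28.25 p [0.6282 0.1253 0.1566] xaxis [-0.995  0.099  0.001] z [-0.001  0.002 -1.   ] F [ 0.9  0.1 -3.7] gap 0.0152 q [0.09 0.35 0.3  1.52 0.   0.19]
scene body 282 0.0316 [0.6247 0.125 ]
  dock rect [616.6  16.8] [341.9 121.4] 84.3
  dock rect [612.1 -37.4] [231.8 116.6] 84.2
  hole 382 [0.6167 0.0185 0.038 ]
  hole 395 [ 0.6059 -0.0857  0.038 ]
wrist body 2141 0.0326 [0.6246 0.1249]
  dock rect [614.8  16.5] [341.9 117.2] 84.1
shift [-0.4 -2.7 27.4] rot [0.001 0.001 0.002]
```

```bash
python3 -m inch '[[[1,-1.9,-2.3,8,0,0,0],[1,-1.9,-2.3,16,0,0,0],[1,-1.9,-2.3,24,0,0,0],[1,-1.9,-2.3,30,0,0,0],[1,-1.9,-2.3,34,0,0,0],[1,-1.9,-2.3,34,0,0,0],[1,-1.9,-2.3,34,0,0,0]]]' 60; python3 -m inch '[[[1,0,0,3,0,0,0],[1,0,0,6,0,0,0],[1,0,0,9,0,0,0],[1,0,0,9,0,0,0],[1,0,0,9,0,0,0]]]' 60;python3 -c "
from h import *
st()"
```

```text
clock: 28.98
ee_pos: [0.6306, 0.1212, 0.1222]
eef_rot: [0.05, 0.999, 0.0, -0.0]
force: [-0.2, 0.8, -2.8]
finger_gap: 0.0153
clock: 29.4
ee_pos: [0.6315, 0.1212, 0.1144]
eef_rot: [0.05, 0.999, 0.0, 0.001]
force: [0.4, 0.8, -1.5]
finger_gap: 0.0149
t 29.4 p [0.6315 0.1212 0.1144] xaxis [-0.995  0.101 -0.002] z [ 0.002  0.001 -1.   ] F [ 0.4  0.8 -1.5] gap 0.0149 q [0.09 0.36 0.23 1.44 0.   0.19]
```

```bash
python3 -m inch '[[[1,0,1,4,0,0,0],[1,0,1,8,0,0,0],[1,0,1,12,0,0,0],[1,0,1,16,0,0,0],[1,0,1,17,0,0,0],[1,0,1,17,0,0,0],[1,0,1,17,0,0,0]]]' 80;python3 -c "
from h import *
st()"
```

```text
clock: 29.98
ee_pos: [0.6318, 0.1217, 0.0982]
eef_rot: [0.051, 0.999, -0.0, 0.002]
force: [-0.5, -3.0, 5.8]
finger_gap: 0.0147
t 29.9833 p [0.6318 0.1217 0.0982] xaxis [-0.995  0.101 -0.003] z [ 0.003 -0.    -1.   ] F [-0.5 -3.   5.8] gap 0.0147 q [ 0.09  0.36  0.2   1.4  -0.    0.19]
```

```bash
python3 -m inch '[[[1,0,-1,0.8,0,0,0],[1,0,-1,0.8,0,0,0.12],[1,0,-1,0.8,0,0,0.24],[1,0,-1,0.8,0,0,0.36],[1,0,-1,0.8,0,0,0.48],[1,0,-1,0.8,0,0,0.6],[1,0,-1,0.8,0,0,0.72],[1,0,-1,0.8,0,0,0.84],[1,0,-1,0.8,0,0,0.96],[1,0,-1,0.8,0,0,1.08],[1,0,-1,0.8,0,0,1.2],[1,0,-1,0.8,0,0,1.32]]]' 80;python3 -c "
from h import *
st();print(yaw(), ctrl.get_state()['ft_torque'])";python3 -m inch '[[[1,0,0,0,0,0,0.1],[1,0,0,0,0,0,0.2],[1,0,0,0,0,0,0.25],[1,0,0,0,0,0,0.27],[1,0,0,0,0,0,0.27]]]' 80;python3 -c "
from h import *
st();print(yaw(), ctrl.get_state()['ft_torque'])"
```

```text
clock: 30.98
ee_pos: [0.6299, 0.1213, 0.0972]
eef_rot: [0.654, 0.756, 0.0, -0.001]
force: [-3.8, -1.9, 7.4]
finger_gap: 0.0149
t 30.9833 p [0.6299 0.1213 0.0972] xaxis [-0.144  0.99   0.001] z [-0.001  0.001 -1.   ] F [-3.8 -1.9  7.4] gap 0.0149 q [0.09 0.36 0.2  1.41 0.   1.51]
98.29698835445123 [-0.59615363  1.15927558  0.2231028 ]
clock: 31.4
ee_pos: [0.6279, 0.1216, 0.0972]
eef_rot: [0.748, 0.664, -0.002, -0.002]
force: [-7.7, -2.1, 10.8]
finger_gap: 0.015
t 31.4 p [0.6279 0.1216 0.0972] xaxis [0.118 0.993 0.   ] z [-0.005  0.001 -1.   ] F [-7.7 -2.1 10.8] gap 0.015 q [0.09 0.36 0.2  1.41 0.   1.77]
83.2309012490552 [-0.44747168  2.05428535  0.5745248 ]
```

Release, rise, and look at everything from above.

```bash
python3 -m inch '[[[-1,0,0,0,0,0,0],[-1,0,0,0,0,0,0],[-1,0,0,0,0,0,0],[-1,0,0,0,0,0,0],[-1,0,0,-20,0,0,0],[-1,0,0,-60,0,0,0],[-1,0,0,-100,0,0,0],[-1,0,0,-105,0,0,0]]]' 60;python3 -c "
from h import *
st()
for n in ['scene','wrist','top']:
  f=grab(n,n+'13'); C=cloud(f,n=='wrist'); np.save(n+'13.npy',C)
  for c in [(.627,.122),(.616,.018),(.605,-.086)]:
    P=near(C,c,.05,.12,.14); 
    if len(P)>20: print(n,len(P),np.median(P[:,2]),rect(P))
  P=near(C,(.625,-.311),.04,.09,.13)
  if len(P)>10: print('flask cap',len(P),rect(P),np.median(P[:,2]))
  P=near(C,(.625,-.311),.05,.044,.056)
  if len(P)>10: print('flask body',len(P),fixr(P,.033,(.625,-.311)))
go(.560,-.311,.2,172)
"
```

```text
clock: 32.07
ee_pos: [0.6344, 0.1216, 0.2098]
eef_rot: [0.748, 0.663, 0.006, 0.004]
force: [0.6, 1.0, 2.1]
finger_gap: 0.0855
t 32.0667 p [0.6344 0.1216 0.2098] xaxis [0.12  0.993 0.004] z [ 0.014  0.002 -1.   ] F [0.6 1.  2.1] gap 0.0855 q [0.09 0.35 0.41 1.61 0.   1.78]
scene 141 0.12838686444714367 ((629.6827392578125, 124.62001037597656), (59.309600830078125, 18.913511276245117), 84.44671630859375)
scene 140 0.12834482151601787 ((618.7728881835938, 19.272563934326172), (59.811580657958984, 20.54326629638672), 81.95596313476562)
scene 130 0.12862579239155478 ((608.3260498046875, -84.32444763183594), (60.56070327758789, 17.381258010864258), 85.41036987304688)
flask cap 125 ((630.6588134765625, -311.30548095703125), (33.4424934387207, 32.518943786621094), 25.464069366455078) 0.10509514306505567
flask body 80 [ 0.62343285 -0.31186706]
wrist 1801 0.13156890407313712 ((626.4423828125, 124.09686279296875), (59.75897979736328, 16.055789947509766), 83.70331573486328)
wrist 1116 0.13139642664879403 ((615.5040283203125, 19.881420135498047), (58.39543533325195, 15.923309326171875), 83.09882354736328)
top 136 0.13094461163691962 ((618.0994873046875, 18.89549446105957), (57.89654541015625, 16.066619873046875), 83.6911392211914)
top 136 0.13132297205631305 ((607.6221313476562, -83.95630645751953), (57.65964889526367, 16.589529037475586), 86.47517395019531)
flask cap 139 ((628.853271484375, -311.3427429199219), (32.700706481933594, 33.20280838012695), 3.1790616512298584) 0.10859776803800085
flask body 32 [ 0.62479927 -0.31200022]
shift [-437.8  -19.7    1.5] rot [ 0.004  0.002 -1.551]
```

View pics/scene13.png

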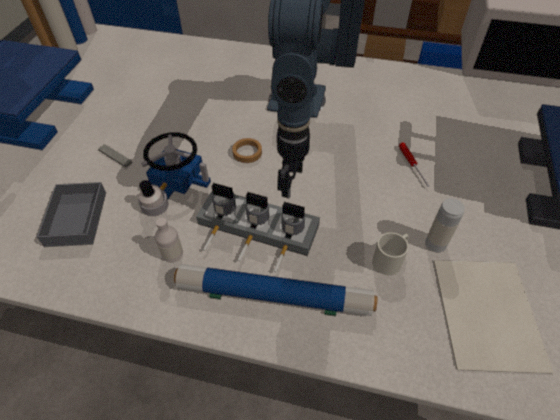

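```bash
python3 -c "
from h import *
for n in ['top0','scene0']:
  C=np.load(n+'.npy'); c=(.482,-.072)
  P=near(C,c,.05,.02,.05); print(n,'body',len(P),fixr(P,.033,c)); P=near(C,c,.05,.04,.05); print(fixr(P,.033,c)); P=near(C,c,.03,.09,.11); P=P[P[:,2]>.096];print(np.median(P[:,2]),rect(P))
go(.622,-.311,.2,83)"; python3 -m inch '[[[-0.18,-40,0,0,0,0,0],[-0.18,-80,0,0,0,0,0],[-0.18,-120,0,0,0,0,0],[-0.18,-160,-10,0,0,0,0],[-0.18,-200,-15,5,0,0,0],[-0.18,-240,-20,5,0,0,0],[-0.18,-280,-25,5,0,0,0],[-0.18,-320,-30,5,0,0,0],[-0.18,-360,-35,5,0,0,0],[-0.18,-400,-38,5,0,0,0],[-0.18,-431,-40,5,0,0,0],[-0.18,-431,-40,5,0,0,0]]]';python3 -c "
from h import *
st()
f=grab('wrist','wrist14'); C=cloud(f,True); np.save('wrist14.npy',C)
P=near(C,(.625,-.311),.03,.1,.115); print('cap',len(P),rect(P),np.median(P[:,2]))
c=P[:,:2].mean(0); 
k=np.hypot(*(P[:,:2]-c).T)<.013; Q=P[k]; A=np.c_[Q[:,:2]-c,np.ones(len(Q))]; print('plane',np.linalg.lstsq(A,Q[:,2],rcond=None)[0])
P=near(C,(.625,-.311),.05,.044,.056); print('body',len(P),fixr(P,.033,(.625,-.311)))
P=near(C,(.62,-.31),.05,.033,.041); print('rim',len(P),circ(P))
go(.622,-.311,.2,83)
"
```

```text
top0 body 32 [ 0.48140554 -0.07352017]
[ 0.48163143 -0.07340394]
0.10080720988642536 ((481.70233154296875, -72.52163696289062), (30.707508087158203, 30.272369384765625), 88.43415832519531)
scene0 body 164 [ 0.47908049 -0.0736916 ]
[ 0.47852728 -0.07402408]
0.09834553261412952 ((481.3025817871094, -72.20067596435547), (31.836166381835938, 32.06797409057617), 49.77935028076172)
shift [-430.4   41.9    1.8] rot [ 0.004 -0.002  0.002]
clock: 33.22
ee_pos: [0.5367, -0.3075, 0.1919]
eef_rot: [0.751, 0.661, -0.001, -0.001]
force: [-0.6, -0.1, -0.8]
finger_gap: 0.0504
t 33.2167 p [ 0.5367 -0.3075  0.1919] xaxis [0.127 0.992 0.   ] z [-0.004  0.001 -1.   ] F [-0.6 -0.1 -0.8] gap 0.0504 q [-0.63  0.29  0.3   1.58 -0.    1.07]
cap 1464 ((627.149658203125, -312.2195129394531), (32.92542266845703, 34.022605895996094), 41.59309387207031) 0.10893095837769334
plane [-0.10231793  0.01085813  0.10942734]
body 280 [ 0.62211075 -0.31224642]
rim 1124 (array([ 0.61900733, -0.31161452]), np.float64(0.03835794935183466))
shift [ 4.1 84.6 -8.1] rot [-0.004 -0.003 -0.003]
```

View pics/wrist14.png

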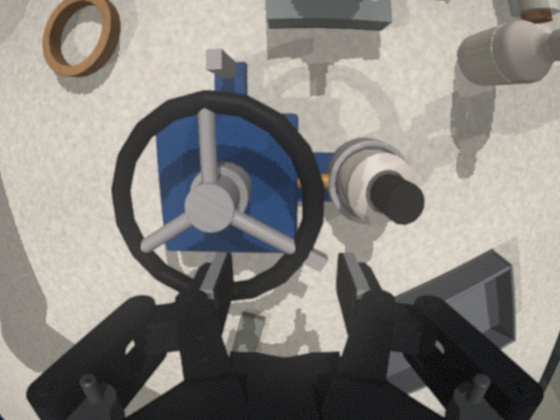

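```bash
python3 -m inch '[[[-0.18,3,40,0,0,0,0],[-0.18,5,75,0,0,0,0],[-0.18,5,86,0,0,0,0],[-0.18,5,86,0,0,0,0],[-0.18,5,86,0,0,0,0],[-0.18,5,86,0,0,0,0]]]';python3 -c "
from h import *
st();go(.6235,-.311,.11,83)
f=grab('wrist','wrist15'); C=cloud(f,True)
P=near(C,(.625,-.311),.03,.1,.115); print('cap',len(P),rect(P),np.median(P[:,2]))
"
```

```text
clock: 33.77
ee_pos: [0.6249, -0.3062, 0.195]
eef_rot: [0.748, 0.664, 0.0, -0.001]
force: [-0.3, -0.4, 0.7]
finger_gap: 0.0506
t 33.7667 p [ 0.6249 -0.3062  0.195 ] xaxis [0.119 0.993 0.002] z [-0.001  0.002 -1.   ] F [-0.3 -0.4  0.7] gap 0.0506 q [-0.55  0.52  0.6   1.65  0.    1.14]
shift [-5.1 -0.7 85. ] rot [-0.001 -0.002  0.003]
cap 1582 ((627.6571655273438, -312.20306396484375), (32.66118240356445, 33.853214263916016), 49.71095275878906) 0.10900167613381506
```

View pics/wrist15.png

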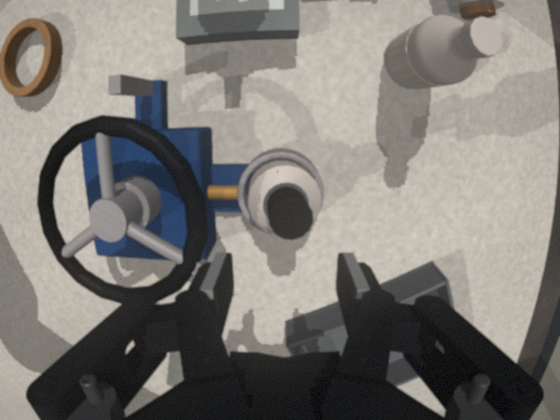

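```bash
python3 -m inch '[[[-0.18,-5,1,20,0,0,0],[-0.18,-5,1,50,0,0,0],[-0.18,-5,1,80,0,0,0],[-0.18,-5,1,105,0,0,0],[-0.18,-5,1,121,0,0,0],[-0.18,-5,1,121,0,0,0],[-0.18,-5,1,121,0,0,0]]]';python3 -c "
from h import *
st()";python3 -m inch '[[[0.1,0,0,0,0,0,0],[1,0,0,0,0,0,0],[1,0,0,0,0,0,0],[1,0,0,0,0,0,0],[1,0,0,0,0,0,0],[1,0,0,0,0,0,0],[1,0,0,0,0,0,0]]]' 40;python3 -c "
from h import *
s=st(); print(s['ft_torque'])"
```

```text
clock: 34.4
ee_pos: [0.6246, -0.3117, 0.0743]
eef_rot: [0.748, 0.663, 0.0, -0.001]
force: [0.2, 0.5, 0.6]
finger_gap: 0.0503
t 34.4 p [ 0.6246 -0.3117  0.0743] xaxis [0.12  0.993 0.002] z [-0.001  0.002 -1.   ] F [0.2 0.5 0.6] gap 0.0503 q [-0.56  0.52  0.37  1.42  0.    1.13]
clock: 34.98
ee_pos: [0.627, -0.3132, 0.0779]
eef_rot: [0.748, 0.663, 0.001, 0.002]
force: [-1.7, 0.3, 7.3]
finger_gap: 0.0339
t 34.9833 p [ 0.627  -0.3132  0.0779] xaxis [ 0.12   0.993 -0.001] z [ 0.004 -0.002 -1.   ] F [-1.7  0.3  7.3] gap 0.0339 q [-0.56  0.52  0.37  1.42  0.    1.13]
[ 0.09776692  0.75395342 -0.00679535]
```

```bash
python3 -m inch '[[[1,0,-2,0,0,0,0],[1,0,-4,0,0,0,0],[1,0,-4,2,0,0,0],[1,0,-4,3,0,0,0],[1,0,-4,3,0,0,0]]]' 40;python3 -c "
from h import *
s=st(); print(s['ft_torque'])"
```

```text
clock: 35.4
ee_pos: [0.6262, -0.3135, 0.078]
eef_rot: [0.748, 0.664, 0.003, 0.006]
force: [1.3, 0.1, 10.6]
finger_gap: 0.0337
t 35.4 p [ 0.6262 -0.3135  0.078 ] xaxis [ 0.119  0.993 -0.003] z [ 0.012 -0.005 -1.   ] F [ 1.3  0.1 10.6] gap 0.0337 q [-0.56  0.51  0.36  1.4   0.    1.13]
[ 0.10032377  0.01016957 -0.01519988]
```

```bash
python3 -c "
from h import *
f=grab('wrist','wrist16'); C=cloud(f,True)
g=grab('scene','scene16'); D=cloud(g)
for c in (C,D):
  P=near(c,(.625,-.311),.05,.0,.07)
  for z in np.arange(.03,.07,.005):
    Q=P[(P[:,2]>z)&(P[:,2]<z+.005)]; print(z.round(3),len(Q),fixr(Q,.033,(.622,-.311)).round(4) if len(Q)>8 else '',circ(Q)[1].round(4) if len(Q)>8 else '')
a=cv2.resize(g['color'][130:230,90:210,::-1],(480,400),interpolation=3);cv2.imwrite('pics/z16.png',a)
"
```

```text
0.03 476 [ 0.6164 -0.3062] 0.0374
0.035 2203 [ 0.6186 -0.305 ] 0.0386
0.04 172 [ 0.6211 -0.3124] 0.033
0.045 175 [ 0.6215 -0.3125] 0.033
0.05 210 [ 0.6219 -0.3126] 0.033
0.055 564 [ 0.6209 -0.3128] 0.0317
0.06 2043 [ 0.6204 -0.317 ] 0.0282
0.065 1745 [ 0.6213 -0.3239] 0.0231
0.07 0  
0.03 90 [ 0.6239 -0.3062] 0.0387
0.035 60 [ 0.6255 -0.3074] 0.0374
0.04 25 [ 0.6225 -0.3113] 0.0317
0.045 29 [ 0.6239 -0.3124] 0.0319
0.05 28 [ 0.6234 -0.3119] 0.0318
0.055 58 [ 0.6211 -0.3133] 0.0295
0.06 71 [ 0.6191 -0.3189] 0.0259
0.065 32 [ 0.6221 -0.325 ] 0.0221
0.07 0
```

View pics/wrist16.png

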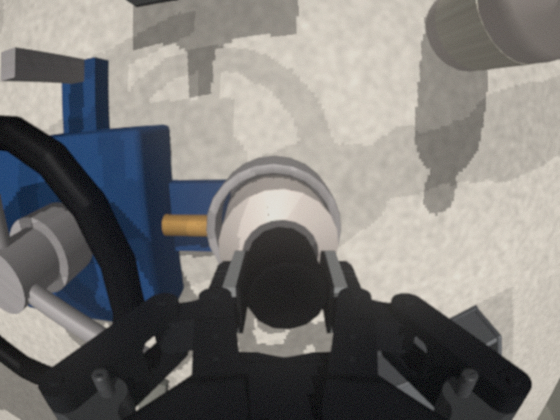

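View pics/z16.png

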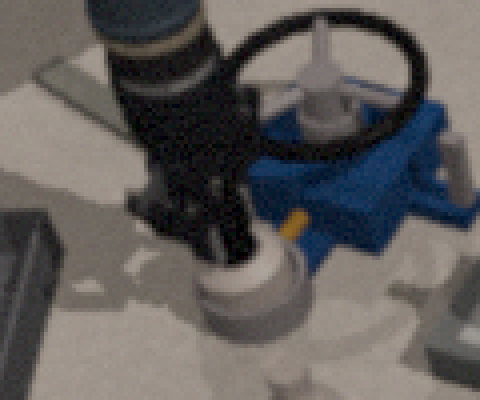

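```bash
python3 -m inch '[[[1,0,0,-3,0,0,0],[1,0,0,-4,0,0,0],[0.1,0,0,-4,0,0,0],[-0.05,0,0,-4,0,0,0],[-0.18,0,0,-4,0,0,0],[-0.18,0,0,-4,0,0,0],[-0.18,0,0,-4,0,0,0],[-0.18,0,0,-4,0,0,0]]]' 40;python3 -c "
from h import *
s=st()
f=grab('wrist','wrist17'); C=cloud(f,True)
P=near(C,(.625,-.311),.03,.1,.115); c=P[:,:2].mean(0); print('cap',len(P),rect(P))
Q=P[np.hypot(*(P[:,:2]-c).T)<.013]; A=np.c_[Q[:,:2]-c,np.ones(len(Q))]; print('plane',np.linalg.lstsq(A,Q[:,2],rcond=None)[0])
P=near(C,(.625,-.311),.05,.04,.055); print(fixr(P,.033,(.622,-.311)))"
```

```text
clock: 36.17
ee_pos: [0.6214, -0.3115, 0.0747]
eef_rot: [0.748, 0.663, 0.0, -0.001]
force: [0.8, -0.1, -0.5]
finger_gap: 0.0504
t 36.1667 p [ 0.6214 -0.3115  0.0747] xaxis [0.12  0.993 0.002] z [-0.001  0.002 -1.   ] F [ 0.8 -0.1 -0.5] gap 0.0504 q [-0.56  0.52  0.36  1.41  0.    1.13]
cap 5927 ((623.7852172851562, -310.5343017578125), (33.73406982421875, 56.745418548583984), 66.16718292236328)
plane [-0.1086263   0.00179485  0.10901347]
[ 0.62157441 -0.31220579]
```

View pics/wrist17.png

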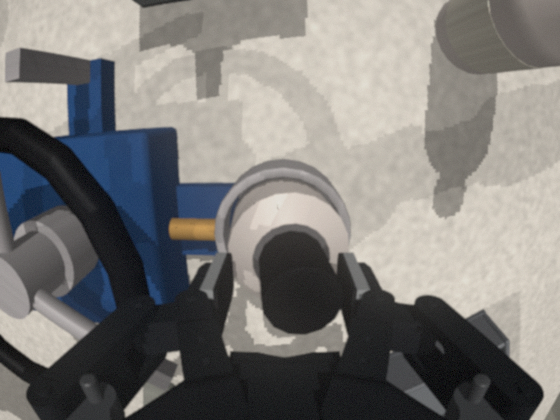

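```bash
python3 -c "
from h import *
for n in ['top0','scene0']:
  C=np.load(n+'.npy')
  P=near(C,(.6213,-.3105),.05,-.01,.06)
  H=[[('%4.0f'%(1000*np.median(q))) if len(q:=P[(abs(P[:,0]-x)<.004)&(abs(P[:,1]-y)<.004)][:,2]) else '   .' for y in np.arange(-.26,-.365,-.008)] for x in np.arange(.670,.570,-.008)]
  print(n); print('\n'.join(' '.join(r) for r in H))
"; python3 -c "
import cv2
a=cv2.imread('pics/top0.png')[190:226,395:437];cv2.imwrite('pics/z0.png',cv2.resize(a,(504,432),interpolation=cv2.INTER_CUBIC))"
```

```text
top0
   .    .    .    .    2   -0    1    3    0    .    .    .    .    .
   .    .    .    3    1   17   35   38   36    .    .    .    .    .
   .    .   -3    5   38    9   14    7   18   29   37    .    .    .
   .    1   20   34    6    8    6    5    5    9   19   35    .    .
   .    2   35    9    6    6    6    6    7    7   13   34    .    .
  -1    5   34    7    3   10    7    7    8    7    6   27    .    .
  -3    9   37    7    8    5    7    5    6    6    7   21    .    .
  -3   11   36    8    8    4    7    7    4    8    8   28    .    .
   .    1   27    .    8    9    6    8    6    5    8   34    .    .
   .    1   16   33    5    6    5    6    7    9   33   36    .    .
   .    2   -0   16   38   35   12   12   26   35   20    1    .    .
   .    .    1   11   14   35   37   34   17    9    2   -1    .    .
   .    .    .    .   12   22   32   13   15    8    .    .    .    .
scene0
   .    .    .    .   -1    1   -1   -1   -1    .    .    .    .    .
   .    .    .   -2   16   20   20   11   14    1   -1    .    .    .
   .    .    0   17   20   34    .   33   34   31    3    0    .    .
   .   -0   10   25    .    .    .    .    .    .   34    2   -2    .
   .    1   18    .    .    .    .    .    5    5   32   32   -1    .
  -1   13   23    .    .    5    6    5    5    6    5   22    .    .
  -3   16   31    .    .    5    4    4    4    3    4   26    3    .
  -0   16   33    .    .    4    6    4    4    5    6   21    .    .
  -2    1   33    .    5    3    5    4    4    6   15   18    .    .
   .   -1    7   35    5    4    4    6    6   20   18   30    .    .
   .   -2   -5    4   22   18   10   10   17   19   32    .    .    .
   .    .   -2    9   32   34   27   26   32   18    .    .    .    .
   .    .    .    .   10   29   30    .    .    .    .    .    .    .
```

View pics/z0.png

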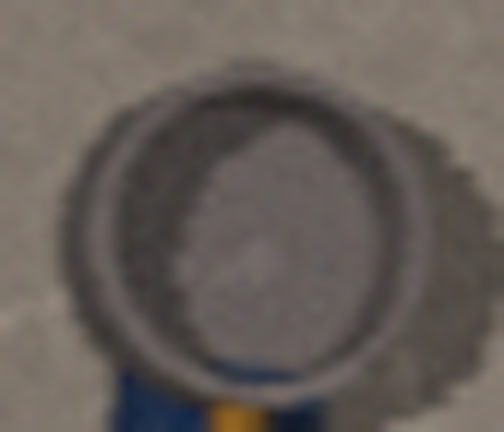

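```bash
python3 -m inch '[[[-0.18,0,4,0,0,0,0],[-0.18,0,4,0,0,0,0],[0.1,0,4,0,0,0,0],[1,0,4,0,0,0,0],[1,0,4,0,0,0,0],[1,0,4,0,0,0,0],[1,0,4,0,0,0,0],[1,0,4,-6,0,0,0],[1,0,4,-12,0,0,0],[1,0,4,-12,0,0,0],[1,0,4,-12,0,0,0]]]' 40;python3 -c "
from h import *
s=st(); print(s['ft_torque'])
f=grab('wrist','wrist18'); C=cloud(f,True)
P=near(C,(.625,-.311),.05,.03,.07)
for z in np.arange(.03,.07,.004):
    Q=P[(P[:,2]>z)&(P[:,2]<z+.004)]; print(z.round(3),len(Q),fixr(Q,.033,(.622,-.311)).round(4) if len(Q)>8 else '',circ(Q)[1].round(4) if len(Q)>8 else '')
"
```

```text
clock: 37.13
ee_pos: [0.6266, -0.3123, 0.0878]
eef_rot: [0.748, 0.663, 0.001, 0.0]
force: [-0.2, 0.5, -2.5]
finger_gap: 0.0336
t 37.1333 p [ 0.6266 -0.3123  0.0878] xaxis [0.12  0.993 0.001] z [ 0.002  0.001 -1.   ] F [-0.2  0.5 -2.5] gap 0.0336 q [-0.56  0.52  0.39  1.44  0.    1.13]
[-0.06874503 -0.0199774  -0.02797538]
0.03 279 [ 0.6169 -0.3082] 0.0368
0.034 2022 [ 0.6186 -0.3047] 0.0386
0.038 134 [ 0.6205 -0.3119] 0.0334
0.042 111 [ 0.6212 -0.3122] 0.0333
0.046 117 [ 0.6215 -0.3123] 0.033
0.05 133 [ 0.6218 -0.3123] 0.0331
0.054 132 [ 0.622  -0.3123] 0.0332
0.058 147 [ 0.6223 -0.3124] 0.0331
0.062 150 [ 0.6226 -0.3124] 0.033
0.066 273 [ 0.6223 -0.3124] 0.0323
0.07 0
```

View pics/wrist18.png

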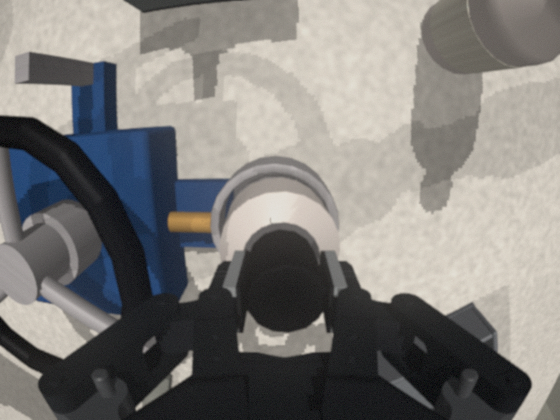

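```bash
python3 -m inch '[[[1,0,2,0,0,0,0],[1,0,4,0,0,0,0],[1,0,5,0,0,0,0],[1,0,5,0,0,0,0]]]' 40;python3 -c "
from h import *
s=st()"; python3 -m inch '[[[1,0,0,4,0,0,0],[1,0,0,8,0,0,0],[1,0,0,12,0,0,0],[1,0,0,16,0,0,0],[1,0,0,18,0,0,0],[1,0,0,18,0,0,0],[1,0,0,18,0,0,0]]]' 40;python3 -c "
from h import *
s=st()
f=grab('wrist','wrist19'); C=cloud(f,True)
P=near(C,(.625,-.311),.05,.03,.07)
for z in np.arange(.034,.07,.004):
    Q=P[(P[:,2]>z)&(P[:,2]<z+.004)]; print(z.round(3),len(Q),fixr(Q,.033,(.622,-.311)).round(4) if len(Q)>8 else '',circ(Q)[1].round(4) if len(Q)>8 else '')
"
```

```text
clock: 37.52
ee_pos: [0.6281, -0.3124, 0.0873]
eef_rot: [0.748, 0.663, -0.002, -0.003]
force: [-6.6, 1.1, 2.1]
finger_gap: 0.0337
t 37.5167 p [ 0.6281 -0.3124  0.0873] xaxis [0.12  0.993 0.001] z [-0.006  0.002 -1.   ] F [-6.6  1.1  2.1] gap 0.0337 q [-0.56  0.54  0.41  1.45 -0.    1.14]
clock: 38.1
ee_pos: [0.6276, -0.3128, 0.0753]
eef_rot: [0.749, 0.663, -0.002, -0.001]
force: [-13.6, 4.8, 18.0]
finger_gap: 0.0337
t 38.1 p [ 0.6276 -0.3128  0.0753] xaxis [ 0.121  0.993 -0.001] z [-0.005 -0.001 -1.   ] F [-13.6   4.8  18. ] gap 0.0337 q [-0.56  0.54  0.38  1.42 -0.    1.14]
0.034 2326 [ 0.6183 -0.3048] 0.0386
0.038 155 [ 0.6219 -0.3121] 0.0362
0.042 149 [ 0.6222 -0.3124] 0.033
0.046 150 [ 0.6225 -0.3125] 0.0329
0.05 162 [ 0.6229 -0.3125] 0.0331
0.054 338 [ 0.6224 -0.3126] 0.0321
0.058 1225 [ 0.6207 -0.3145] 0.0297
0.062 1773 [ 0.6212 -0.3199] 0.0262
0.066 1092 [ 0.6233 -0.3248] 0.022
```

```bash
python3 -m inch '[[[1,0,-2,-4,-0.03,0,0],[1,0,-3,-6,-0.06,0,0],[1,0,-3,-6,-0.08,0,0],[1,0,-3,-6,-0.08,0,0],[1,0,-3,-6,-0.08,0,0]]]' 40;python3 -c "
from h import *
s=st()
f=grab('wrist','wrist20'); C=cloud(f,True)
P=near(C,(.625,-.311),.05,.03,.07)
for z in np.arange(.038,.066,.004):
    Q=P[(P[:,2]>z)&(P[:,2]<z+.004)]; print(z.round(3),len(Q),fixr(Q,.033,(.622,-.311)).round(4) if len(Q)>8 else '',circ(Q)[1].round(4) if len(Q)>8 else '')
"
```

```text
clock: 38.57
ee_pos: [0.6238, -0.3119, 0.0756]
eef_rot: [0.748, 0.662, 0.024, 0.027]
force: [-9.7, 1.5, 4.6]
finger_gap: 0.0337
t 38.5667 p [ 0.6238 -0.3119  0.0756] xaxis [0.121 0.993 0.001] z [ 0.072 -0.008 -0.997] F [-9.7  1.5  4.6] gap 0.0337 q [-0.57  0.44  0.25  1.32  0.03  1.12]
0.038 159 [ 0.6214 -0.3118] 0.0348
0.042 138 [ 0.6213 -0.3121] 0.033
0.046 139 [ 0.6213 -0.3121] 0.0328
0.05 161 [ 0.6213 -0.3121] 0.0327
0.054 171 [ 0.6214 -0.3121] 0.0326
0.058 1533 [ 0.6212 -0.3144] 0.0306
0.062 1696 [ 0.621  -0.3198] 0.0259
0.066 1024 [ 0.6194 -0.3245] 0.0214
```

View pics/wrist20.png

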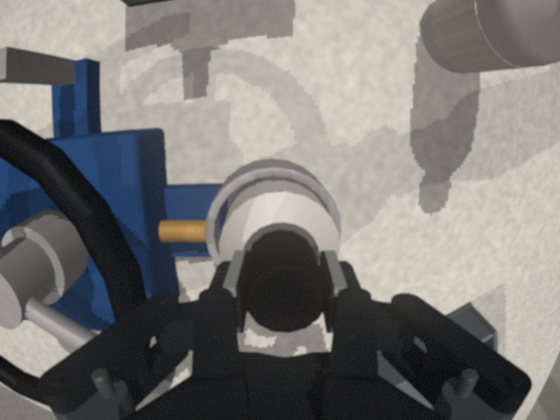

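```bash
python3 -m inch '[[[1,0,-1,3,0,0,0],[1,0,-2,5,0,0,0],[1,0,-2,7,0,0,0],[1,0,-2,7,0,0,0],[1,0,-2,7,0,0,0]]]' 40;python3 -c "
from h import *
s=st()
f=grab('wrist','wrist21'); C=cloud(f,True)
P=near(C,(.625,-.311),.05,.03,.07)
for z in np.arange(.038,.066,.004):
    Q=P[(P[:,2]>z)&(P[:,2]<z+.004)]; print(z.round(3),len(Q),fixr(Q,.033,(.622,-.311)).round(4) if len(Q)>8 else '',circ(Q)[1].round(4) if len(Q)>8 else '')
P=near(C,(.62,-.31),.05,.034,.039); P=P[np.hypot(P[:,0]-.619,P[:,1]+.3115)>.0365]; print('rim',len(P),circ(P))
"
```

```text
clock: 39.03
ee_pos: [0.6238, -0.3128, 0.0742]
eef_rot: [0.748, 0.662, 0.025, 0.029]
force: [-15.1, 4.1, 18.8]
finger_gap: 0.0337
t 39.0333 p [ 0.6238 -0.3128  0.0742] xaxis [ 0.121  0.993 -0.002] z [ 0.076 -0.011 -0.997] F [-15.1   4.1  18.8] gap 0.0337 q [-0.58  0.44  0.25  1.31  0.03  1.12]
0.038 164 [ 0.621  -0.3121] 0.0365
0.042 156 [ 0.6213 -0.3125] 0.0328
0.046 156 [ 0.6213 -0.3125] 0.0329
0.05 171 [ 0.6213 -0.3125] 0.0326
0.054 342 [ 0.6213 -0.3129] 0.0322
0.058 1848 [ 0.6212 -0.3161] 0.0294
0.062 1615 [ 0.6207 -0.322 ] 0.0242
0.066 631 [ 0.6191 -0.3258] 0.0205
rim 2080 (array([ 0.61891332, -0.31111567]), np.float64(0.03906185216617577))
```

```bash
python3 -m inch '[[[1,0,-4,-2,0,0,0],[1,0,-8,-3,0,0,0],[1,0,-10,-3,0,0,0],[1,0,-10,-3,0,0,0]]]' 40;python3 -c "
from h import *
s=st()"; python3 -m inch '[[[0.1,0,0,0,0,0,0],[-0.05,0,0,0,0,0,0],[-0.18,0,0,-2,0,0,0],[-0.18,0,0,-2,0,0,0],[-0.18,0,0,-2,0,0,0],[-0.18,0,0,-2,0,0,0]]]' 40; python3 -c "
from h import *
s=st()
f=grab('wrist','wrist22'); C=cloud(f,True)
P=near(C,(.625,-.311),.05,.03,.07)
for z in np.arange(.038,.066,.004):
    Q=P[(P[:,2]>z)&(P[:,2]<z+.004)]; print(z.round(3),len(Q),fixr(Q,.033,(.622,-.311)).round(4) if len(Q)>8 else '',circ(Q)[1].round(4) if len(Q)>8 else '')
"
```

```text
clock: 39.42
ee_pos: [0.6204, -0.3121, 0.0749]
eef_rot: [0.747, 0.663, 0.03, 0.034]
force: [4.9, 0.6, 8.0]
finger_gap: 0.0333
t 39.4167 p [ 0.6204 -0.3121  0.0749] xaxis [ 0.119  0.993 -0.001] z [ 0.09  -0.012 -0.996] F [4.9 0.6 8. ] gap 0.0333 q [-0.58  0.41  0.22  1.29  0.04  1.11]
clock: 39.92
ee_pos: [0.617, -0.3114, 0.0734]
eef_rot: [0.748, 0.663, 0.027, 0.031]
force: [3.7, -1.2, 4.7]
finger_gap: 0.05
t 39.9167 p [ 0.617  -0.3114  0.0734] xaxis [0.12  0.993 0.   ] z [ 0.082 -0.01  -0.997] F [ 3.7 -1.2  4.7] gap 0.05 q [-0.58  0.42  0.21  1.3   0.04  1.11]
0.038 153 [ 0.6203 -0.3118] 0.0304
0.042 145 [ 0.6201 -0.3121] 0.0331
0.046 148 [ 0.62   -0.3121] 0.0332
0.05 171 [ 0.6198 -0.312 ] 0.0331
0.054 468 [ 0.6208 -0.3123] 0.0322
0.058 2033 [ 0.6216 -0.3156] 0.0295
0.062 1888 [ 0.6205 -0.3218] 0.0246
0.066 752 [ 0.6158 -0.3253] 0.021
```

View pics/wrist22.png

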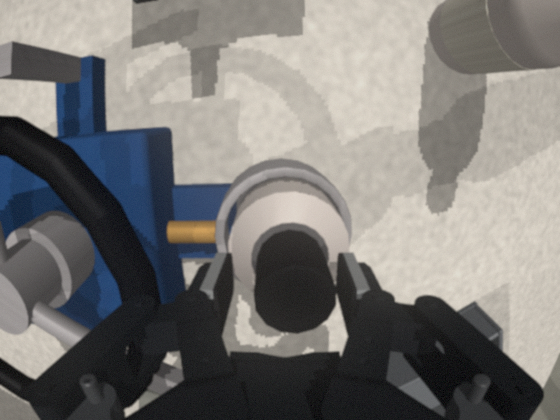

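```bash
python3 -m inch '[[[-0.18,0,1,-5,0,0,0],[-0.18,0,2,-12,0,0,0],[-0.18,0,3,-30,0,0,0],[-0.18,0,5,-60,0,0,0],[-0.18,0,8,-95,0,0,0],[-0.18,0,10,-125,0.04,0,0],[-0.18,0,10,-125,0.08,0,0],[-0.18,0,10,-125,0.08,0,0],[-0.18,0,10,-125,0.08,0,0]]]' 40; python3 -c "
from h import *
s=st()
f=grab('wrist','wrist23'); C=cloud(f,True)
P=near(C,(.623,-.311),.03,.1,.115); c=P[:,:2].mean(0); print('cap',len(P),rect(P))
Q=P[np.hypot(*(P[:,:2]-c).T)<.013]; A=np.c_[Q[:,:2]-c,np.ones(len(Q))]; print('plane',np.linalg.lstsq(A,Q[:,2],rcond=None)[0])
P=near(C,(.623,-.311),.05,.042,.055); print(fixr(P,.033,(.622,-.311)))"
```

```text
clock: 40.72
ee_pos: [0.6158, -0.3109, 0.1967]
eef_rot: [0.748, 0.663, 0.0, -0.001]
force: [-0.8, -1.2, -1.0]
finger_gap: 0.0503
t 40.7167 p [ 0.6158 -0.3109  0.1967] xaxis [0.12  0.993 0.002] z [-0.002  0.002 -1.   ] F [-0.8 -1.2 -1. ] gap 0.0503 q [-0.57  0.5   0.58  1.65  0.    1.13]
cap 1540 ((617.711181640625, -311.1095275878906), (33.17791748046875, 32.58763122558594), 81.11168670654297)
plane [ 0.04325583 -0.00096415  0.1077672 ]
[ 0.62018586 -0.31177732]
```

View pics/wrist23.png

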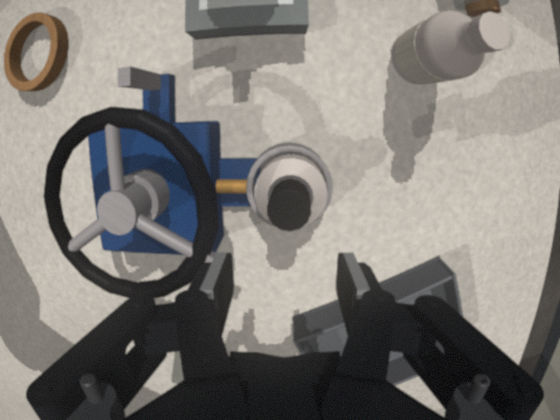

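```bash
python3 -c "
from h import *
f=grab('top','top24'); C=cloud(f); 
P=near(C,(.622,-.311),.03,.095,.12); print('cap top',rect(P) if len(P)>5 else '')
W=np.load('wrist14.npy')
for c in (W,np.load('top13.npy'),np.load('scene13.npy')):
    P=near(c,(.487,-.292),.11,.112,.125); a,_=circ(P[np.hypot(*(P[:,:2]-[.487,-.292]).T)>.062]); print(a,_)
    P=near(c,a,.11,.1,.125); d=P[:,:2]-a; rr=np.hypot(*d.T); an=np.degrees(np.arctan2(d[:,1],d[:,0])); s=rr>.087; print('ptr',np.median(an[s]))
go(.5275,-.274,.17,83)"
```

```text
cap top ((620.53466796875, -310.303955078125), (31.493146896362305, 32.406742095947266), 53.14771270751953)
[ 0.48531726 -0.29320583] 0.07339598715383053
ptr -36.77271980336031
[ 0.48645163 -0.29223227] 0.074441897171918
ptr -36.17043066497255
[ 0.48832686 -0.29204283] 0.0743182339549716
ptr -37.73653279216961
shift [ 25.8 -91.2  26.1] rot [-0.003 -0.003  0.002]
```

```bash
python3 -m inch '[[[1,5,-20,0,0,0,0],[1,12,-45,0,0,0,0],[1,18,-65,10,0,0,0],[1,26,-91,20,0,0,0],[1,26,-91,26,0,0,0],[1,26,-91,26,0,0,0],[1,26,-91,26,0,0,0],[1,26,-91,26,0,0,0]]]' 40; python3 -c "
from h import *
s=st()
f=grab('wrist','wrist25'); g=grab('scene','scene25'); cv2.imwrite('pics/z25.png',cv2.resize(g['color'][100:230,90:240,::-1],(600,520),interpolation=3))
go(.5275,-.274,.092,83)"
```

```text
clock: 41.48
ee_pos: [0.5297, -0.275, 0.1727]
eef_rot: [0.748, 0.663, 0.001, 0.001]
force: [0.4, 0.7, 0.4]
finger_gap: 0.0
t 41.4833 p [ 0.5297 -0.275   0.1727] xaxis [0.12  0.993 0.   ] z [ 0.002 -0.    -1.   ] F [0.4 0.7 0.4] gap 0.0 q [-0.59  0.23  0.18  1.52  0.    1.1 ]
shift [ 1.  -3.2 81.3] rot [0.003 0.    0.002]
```

View pics/wrist25.png

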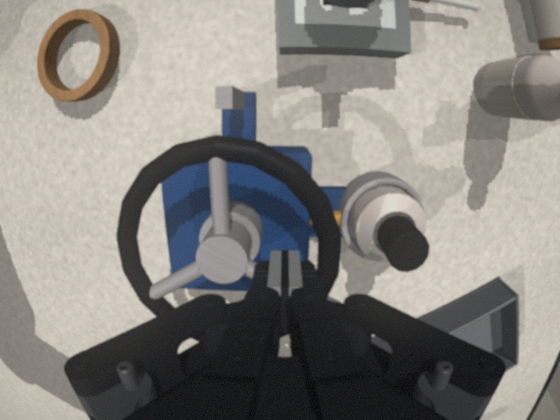

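View pics/z25.png

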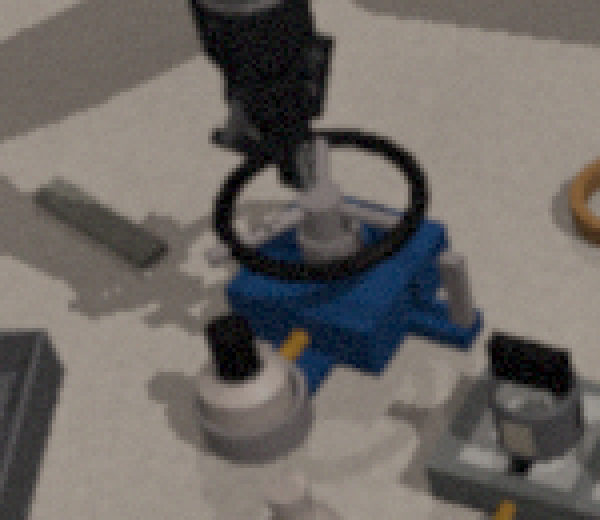

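```bash
python3 -m inch '[[[1,0.5,-2.5,20,0,0,0],[1,0.5,-2.5,40,0,0,0],[1,0.5,-2.5,60,0,0,0],[1,0.5,-2.5,75,0,0,0],[1,0.5,-2.5,81,0,0,0],[1,0.5,-2.5,81,0,0,0],[1,0.5,-2.5,81,0,0,0]]]' 40; python3 -c "
from h import *
s=st()
Rm=R.from_quat(s['eef_rot']).as_matrix(); ax=np.array([.4868,-.2923]); p=np.array(s['ee_pos'])
d=p[:2]-ax; print(np.hypot(*d),np.degrees(np.arctan2(d[1],d[0])))
def tab(a0,a1,step,r=.044):
  for a in np.arange(a0,a1-1e-6,step):
    t=np.array([ax[0]+r*np.cos(np.radians(a)),ax[1]+r*np.sin(np.radians(a)),p[2]]); print(int(a),(1000*(Rm.T@(t-p))[:2]).round(1))
tab(20,-100,-10)"
```

```text
clock: 42.17
ee_pos: [0.5274, -0.2741, 0.0919]
eef_rot: [0.748, 0.663, 0.001, 0.0]
force: [0.4, -1.2, -0.1]
finger_gap: 0.0002
t 42.1667 p [ 0.5274 -0.2741  0.0919] xaxis [0.12  0.993 0.   ] z [ 0.002  0.    -1.   ] F [ 0.4 -1.2 -0.1] gap 0.0002 q [-0.59  0.24  0.03  1.36  0.    1.1 ]
0.04450777727089765 24.201449290764593
20 [-3.1  1.1]
10 [-10.2   4. ]
0 [-17.7   5.6]
-10 [-25.4   5.8]
-20 [-33.    4.7]
-30 [-40.3   2.3]
-40 [-47.   -1.3]
-50 [-53.1  -6. ]
-60 [-58.2 -11.7]
-70 [-62.2 -18.2]
-80 [-65.1 -25.3]
-90 [-66.7 -32.9]
-100 [-66.9 -40.5]
```

```bash
cat > wh.py <<'E'
from h import *
import sys
s=st()
Rm=R.from_quat(s['eef_rot']).as_matrix(); ax=np.array([.4868,-.2923]); p=np.array(s['ee_pos'])
d=p[:2]-ax; a0=np.degrees(np.arctan2(d[1],d[0])); print('r',np.hypot(*d),'ang',a0)
r=.044
for a in np.arange(a0-10,a0-10-float(sys.argv[1]),-10):
    t=np.array([ax[0]+r*np.cos(np.radians(a)),ax[1]+r*np.sin(np.radians(a)),p[2]]); print(int(a),(1000*(Rm.T@(t-p))[:2]).round(1))
f=grab('wrist',sys.argv[2]); C=cloud(f,True)
def ptr(C):
    c=(.4855,-.2928)
    P=near(C,c,.11,.112,.125); P=P[np.hypot(*(P[:,:2]-c).T)>.062]; c,_=circ(P); P=near(C,c,.1,.1,.125); d=P[:,:2]-c; rr=np.hypot(*d.T); an=np.degrees(np.arctan2(d[:,1],d[:,0])); k=(rr>.087)
    print('ptr',c,k.sum(),np.median(an[k]) if k.sum() else '', np.percentile(an[k],[10,90]) if k.sum() else '')
ptr(C); ptr(cloud(grab('top',sys.argv[2]+'t'))); ptr(cloud(grab('scene',sys.argv[2]+'s')))
E
python3 -m inch '[[[1,-10.2,4,0,0,0,0],[1,-17.7,5.6,0,0,0,0],[1,-25.4,5.8,0,0,0,0],[1,-33,4.7,0,0,0,0],[1,-40.3,2.3,0,0,0,0],[1,-47,-1.3,0,0,0,0],[1,-53.1,-6,0,0,0,0],[1,-58.2,-11.7,0,0,0,0],[1,-62.2,-18.2,0,0,0,0],[1,-65.1,-25.3,0,0,0,0]]]' 40; python3 wh.py 120 w26
```

```text
clock: 43.0
ee_pos: [0.4964, -0.335, 0.0922]
eef_rot: [0.748, 0.664, 0.004, 0.002]
force: [7.8, 4.3, 0.1]
finger_gap: 0.0002
t 43.0 p [ 0.4964 -0.335   0.0922] xaxis [0.119 0.993 0.004] z [ 0.008  0.003 -1.   ] F [7.8 4.3 0.1] gap 0.0002 q [-0.71  0.25  0.04  1.36  0.01  0.98]
r 0.04377113585531787 ang -77.28906281974577
-87 [-2.1 -7.3]
-97 [ -2.7 -15. ]
-107 [ -2.  -22.6]
-117 [  0. -30.]
-127 [  3.3 -36.9]
-137 [  7.8 -43.2]
-147 [ 13.2 -48.6]
-157 [ 19.6 -52.9]
-167 [ 26.5 -56.1]
-177 [ 34. -58.]
-187 [ 41.6 -58.6]
-197 [ 49.2 -57.9]
ptr [ 0.48370923 -0.29308332] 0  
ptr [ 0.48571616 -0.29149962] 0  
ptr [ 0.48834583 -0.2915136 ] 1 -101.51692712107382 [-101.51692712 -101.51692712]
```

```bash
python3 -m inch '[[[1,-2,-7.3,0,0,0,0],[1,-2.4,-15,0,0,0,0],[1,-2,-22.6,0,0,0,0],[1,0,-30,0,0,0,0],[1,3.3,-36.9,0,0,0,0],[1,7.8,-43.2,0,0,0,0],[1,13.2,-48.6,0,0,0,0],[1,19.6,-52.9,0,0,0,0],[1,26.5,-56.1,0,0,0,0],[1,34,-58,0,0,0,0]]]' 40; python3 wh.py 100 w27
```

```text
clock: 43.98
ee_pos: [0.4416, -0.2987, 0.0926]
eef_rot: [0.749, 0.663, -0.001, 0.005]
force: [3.3, -8.3, -0.8]
finger_gap: -0.0
t 43.9833 p [ 0.4416 -0.2987  0.0926] xaxis [ 0.122  0.993 -0.008] z [ 0.004 -0.008 -1.   ] F [ 3.3 -8.3 -0.8] gap -0.0 q [-0.72  0.07 -0.15  1.34 -0.    0.97]
r 0.045619778547697706 ang -171.9005711456722
-181 [8.  0.2]
-191 [15.6  0.2]
-201 [23.2  1.5]
-211 [30.4  4.1]
-221 [37.1  8. ]
-231 [42.9 12.9]
-241 [47.9 18.8]
-251 [51.7 25.4]
-261 [54.4 32.6]
-271 [55.7 40.1]
ptr [ 0.48066306 -0.29177485] 492 163.84273522156843 [161.27967436 167.92076539]
ptr [ 0.48436195 -0.29196717] 15 161.39724263582303 [157.14899778 164.27885246]
ptr [ 0.48740254 -0.29153291] 13 161.14223184458945 [158.67048323 165.32279033]
```

```bash
python3 -c "
import cv2,numpy as np
a=cv2.imread('pics/w27.png'); b=cv2.imread('pics/w27s.png')[100:230,90:240]
cv2.imwrite('pics/z27.png',np.hstack([cv2.resize(a,(400,300)),cv2.resize(b,(346,300),interpolation=3)]))"
```

```text
(no output)
```

View pics/z27.png

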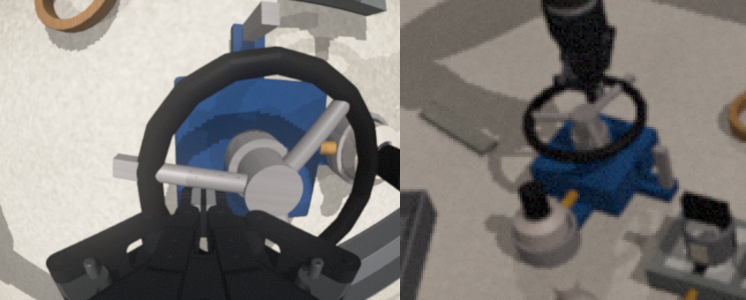

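```bash
python3 -m inch '[[[1,8,0.2,0,0,0,0],[1,15.6,0.2,0,0,0,0],[1,23.2,1.5,0,0,0,0],[1,30.4,4.1,0,0,0,0],[1,37.1,8,0,0,0,0],[1,40,10.4,0,0,0,0],[1,40,10.4,0,0,0,0]]]' 40; python3 wh.py 60 w28;  python3 -c "
from h import *
for n in ['top0','scene0']:
    C=np.load(n+'.npy'); P=near(C,(.5,-.186),.02,.083,.1); print(rect(P)[0], P[:,2].max())"
```

```text
clock: 44.72
ee_pos: [0.4547, -0.2562, 0.091]
eef_rot: [0.748, 0.663, -0.0, -0.001]
force: [-1.7, -1.8, 1.2]
finger_gap: -0.0001
t 44.7167 p [ 0.4547 -0.2562  0.091 ] xaxis [0.12  0.993 0.001] z [-0.001  0.001 -1.   ] F [-1.7 -1.8  1.2] gap -0.0001 q [-0.64  0.06 -0.17  1.34 -0.    1.05]
r 0.04835215218894828 ang 131.62445453699556
121 [2.4 8.8]
111 [ 6.6 15.2]
101 [ 9.7 22.3]
91 [11.5 29.7]
81 [11.9 37.4]
71 [11.1 45. ]
ptr [ 0.48289819 -0.28345419] 0  
ptr [ 0.48492725 -0.29116781] 16 102.17772833212919 [ 99.55956767 105.48080243]
ptr [ 0.48723354 -0.29104266] 18 102.54561470757943 [100.51142791 107.9923663 ]
(499.3551330566406, -185.58993530273438) 0.09461520605416773
(500.18817138671875, -184.5850372314453) 0.09065172389903259
```

View pics/w28.png

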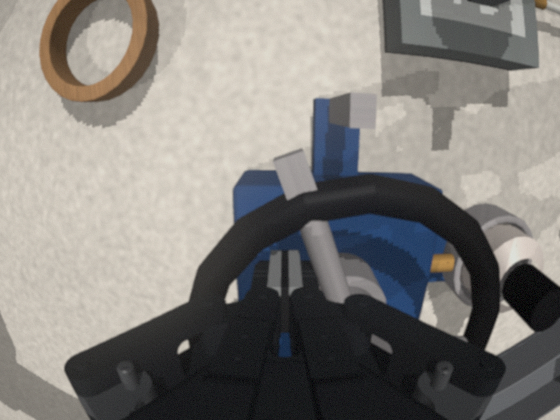

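```bash
python3 -m inch '[[[1,2,3.8,0,0,0,0],[1,4.3,7.5,0,0,0,0],[1,6.5,11,0,0,0,0],[1,6.5,11,0,0,0,0],[1,6.5,11,0,0,0,0]]]' 40; python3 wh.py 30 w29
```

```text
clock: 45.28
ee_pos: [0.4668, -0.2504, 0.0905]
eef_rot: [0.748, 0.664, 0.001, -0.001]
force: [-2.3, -1.5, 0.2]
finger_gap: -0.0002
t 45.2833 p [ 0.4668 -0.2504  0.0905] xaxis [0.12  0.993 0.002] z [ 0.     0.002 -1.   ] F [-2.3 -1.5  0.2] gap -0.0002 q [-0.62  0.08 -0.15  1.34  0.    1.07]
r 0.046438988619707584 ang 115.56477167564253
105 [1.5 8.1]
95 [ 3.8 15.4]
85 [ 4.8 23. ]
ptr [ 0.48430476 -0.28046333] 0  
ptr [ 0.48652463 -0.28977416] 9 87.54758459818456 [84.17081938 89.28607868]
ptr [ 0.48793965 -0.29122808] 14 87.02783383630293 [84.4736052  90.27064392]
```

```bash
python3 -m inch '[[[1,0.8,1.3,0,0,0,0],[1,1.6,2.6,0,0,0,0],[1,1.6,2.6,0,0,0,0]]]' 40; python3 wh.py 10 w30
```

```text
clock: 45.68
ee_pos: [0.4695, -0.2495, 0.0908]
eef_rot: [0.748, 0.663, 0.0, -0.0]
force: [-3.1, -1.5, -0.0]
finger_gap: 0.0003
t 45.6833 p [ 0.4695 -0.2495  0.0908] xaxis [0.12  0.993 0.001] z [-0.     0.001 -1.   ] F [-3.1 -1.5 -0. ] gap 0.0003 q [-0.62  0.08 -0.15  1.34  0.    1.08]
r 0.0461594278844618 ang 112.06935219073605
102 [1.2 8.1]
ptr [ 0.48464247 -0.27991248] 0  
ptr [ 0.48658046 -0.28981623] 14 84.13554743745024 [80.68046169 87.06297628]
ptr [ 0.48786429 -0.29107119] 18 83.77032199602928 [80.63534489 87.75896635]
```

View pics/w30.png

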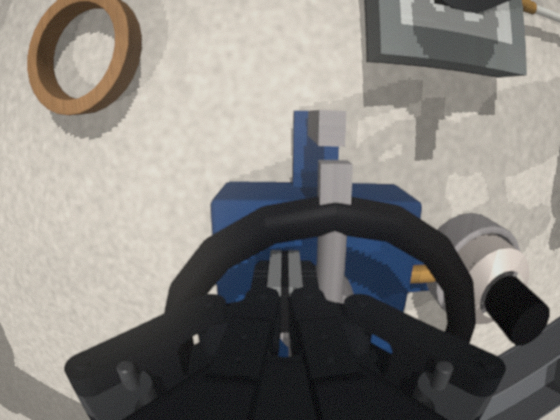

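```bash
python3 -m inch '[[[1,-2,-4,0,0,0,0],[1,-3,-6,0,0,0,0],[1,-3,-6,-20,0,0,0],[1,-3,-6,-60,0,0,0],[1,-3,-6,-100,0,0,0],[1,-3,-46,-130,0,0,0],[1,-3,-86,-130,0,0,0],[1,-3,-126,-130,0,0,0],[1,-3,-126,-130,0,0,0]]]' 40; python3 -c "
from h import *
s=st()
for n in ['top','scene','wrist']:
    f=grab(n,n+'31'); C=cloud(f,n=='wrist')
    c=(.4866,-.2922); P=near(C,c,.11,.112,.125)
    if len(P)>50:
        c,_=circ(P[np.hypot(*(P[:,:2]-c).T)>.062]); P=near(C,c,.1,.1,.125); d=P[:,:2]-c; rr=np.hypot(*d.T); an=np.degrees(np.arctan2(d[:,1],d[:,0])); print(n,'axis',c,'ptr',np.median(an[rr>.087]))
        P=near(C,(.5,-.186),.02,.08,.1); i=np.array(rect(P)[0])/1000-c; print(' index',np.degrees(np.arctan2(i[1],i[0])))
    for q in [(.627,.122),(.616,.018),(.605,-.086)]:
        P=near(C,q,.05,.12,.14)
        if len(P)>20: print(' can',len(P),np.median(P[:,2]).round(4),np.round(rect(P)[0],1),round(rect(P)[2],1))
    P=near(C,(.62,-.311),.03,.1,.12)
    if len(P)>10:
        c=P[:,:2].mean(0);Q=P[np.hypot(*(P[:,:2]-c).T)<.012]; A=np.c_[Q[:,:2]-c,np.ones(len(Q))]; print(' cap',len(P),rect(P)[0],'plane',np.linalg.lstsq(A,Q[:,2],rcond=None)[0].round(4))
        P=near(C,(.62,-.311),.05,.042,.055); print(' body',len(P),fixr(P,.033,(.62,-.311)))
        P=near(C,(.62,-.31),.05,.033,.041); print(' rim',len(P),circ(P)) 
"
```

```text
clock: 46.58
ee_pos: [0.3401, -0.2356, 0.2221]
eef_rot: [0.749, 0.663, 0.001, -0.0]
force: [1.3, 0.2, 0.1]
finger_gap: 0.0002
t 46.5833 p [ 0.3401 -0.2356  0.2221] xaxis [0.121 0.993 0.001] z [ 0.     0.001 -1.   ] F [1.3 0.2 0.1] gap 0.0002 q [-0.77 -0.24 -0.19  1.63  0.    0.92]
top axis [ 0.48571803 -0.29104823] ptr 83.56077492974342
 index 82.6028518579844
 can 133 0.1312 [629.5 124.3] 83.9
 can 135 0.1309 [618.6  18.4] 82.9
 can 137 0.131 [607.7 -84. ] 85.5
 cap 120 (620.1608276367188, -310.6451110839844) plane [ 0.1142 -0.0108  0.1075]
 body 31 [ 0.62359905 -0.31157355]
 rim 130 (array([ 0.62113889, -0.31199016]), np.float64(0.03899644579034279))
scene axis [ 0.48804163 -0.29092122] ptr 84.34278104575674
 index 82.74013155391067
 can 142 0.1285 [629.5 124.6] 83.3
 can 138 0.1284 [619.4  19.4] 85.7
 can 131 0.1285 [608.7 -83.7] 81.0
 cap 93 (620.36279296875, -309.45611572265625) plane [ 0.0295 -0.0418  0.1055]
 body 78 [ 0.6219847  -0.31170325]
 rim 108 (array([ 0.62095201, -0.31114148]), np.float64(0.037808820118980166))
wrist axis [ 0.48140685 -0.29025707] ptr 83.85791541248308
 index 81.71520291768702
 can 897 0.1308 [603.6 -90.2] 84.8
 cap 550 (616.75537109375, -310.6393737792969) plane [ 0.057  -0.018   0.1076]
 body 182 [ 0.62036802 -0.31191173]
 rim 533 (array([ 0.61800532, -0.31067837]), np.float64(0.0373733909424394))
```

View pics/top31.png

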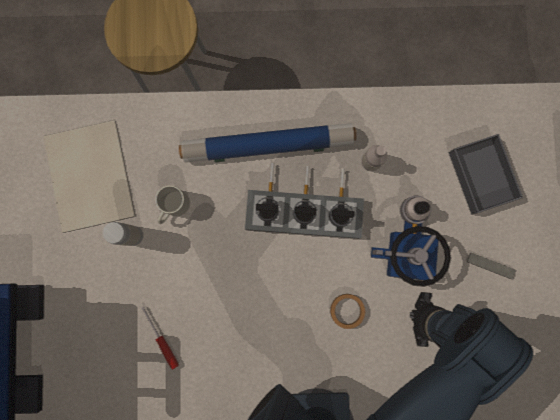

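View pics/scene31.png

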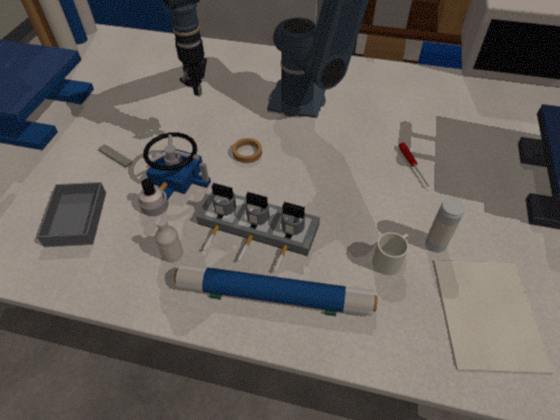

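```bash
python3 -c "
from cell import job
print(job.sign_off())"
```

```text
the job is handed in; nothing more can be done
None
```

I locked all three ink canisters into the dock, stood the waste flask in the drain cup and turned the handwheel clockwise to the index. I then handed the job in at about 47 s on the clock; no verdict was reported.

My last checks, from the camera images after the arm had moved clear:

- **Canisters:** the bar tops are at 0.131 m, the height of a locked canister. The bars lie along the row, within about 3° of 84°.
- **Wheel:** the pointer reads 83.6–84.3° and the index 81.7–82.7°. The gap is 1–2°, against an allowed 8.6°.
- **Flask:** it is down in the cup, about 1–3 mm off centre and roughly 1 mm above the floor. That is within the limits, but it is not perfectly upright.
- **Bystanders:** the mug, bottle and spray can are all still standing, and the robot touches nothing.

**Flask tilt:** on the first placing the flask leaned about 0.1 rad, so I re-gripped it, straightened it and pressed it down. It still leans slightly the other way. The two steadier readings put this at 0.04–0.06 rad. One noisy, low-resolution fit from the top camera said 0.11 rad, close to the 0.12 limit. I trusted the close wrist view and the cap-to-body offset, so I did not touch the flask again.

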